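# Line up the screw eye and latch the damp box

## Robot

A 6-joint arm with a two-finger parallel gripper is mounted at the origin on the work surface. World frame = base frame: x ahead of the robot, y to its left, z up, the work surface at z = 0. Lengths are in m, angles in rad, forces in N, time in s.
With the tool pointing down it reaches from about 0.3 to 0.775 m from the base axis. Payload 14.6 kg.
Tool frame: the origin (TCP) lies on the centre line of the jaws, within the pads' length; the fingertips stand 17 mm ahead of it and the grasp point (between the pads) lies 2 mm behind it (r.tcp_to_tips is the distance from the TCP to the fingertips, in m); z points along the fingers, y is the line along which they close (so a half turn about z gives the same grasp; the last joint's range is limited). The gripper opens to 94 mm and grips with 3 to 60 N. Pads are 16 mm wide; open, the fingers measure 119 mm over their backs; the gripper's body (75 mm by 177 mm) begins 78 mm behind the grasp point.
Start: joints at [1.121, 0.3, 1.521, -0, 1.321, -0.067], TCP at [0.205, 0.51, 0.186] pointing down, gripper open.
Joint ranges: [-3.03, 3.03], [-0.79, 2.21], [0.23, 2.52], [-1.04, 4.18], [0, 3.07], [-2.55, 2.55]. Speed limits (rad/s): [2.22, 2.22, 2.57, 3.14, 3.14, 3.14].

## Interface

Orientations are given as a rotation vector (axis times angle).
In Python, from station import r gives the robot as it stands.
- The arm moves only by the tool arm_command, never from a script. Its argument "moves" is a list of rows, each an object of numbers: "tx", "ty", "tz": the shift along the tool's x, y, z in cm; "yaw": the turn about the tool's z in rad; "grip": the opening, from 0 (shut) to 1 (fully open). A call has 1 to 20 rows; each row shifts and turns the commanded pose from where the row before left it, along the tool's axes as they then stand; what a row does not reach is not made up. A row lasts 1/12 s, in which the tool goes at most 41.7 mm and 7.16 degrees, less where a joint would pass 70% of its speed; a pose out of reach is approached as far as the arm can. A call is refused whole if a number of a shift passes 4.17 or a number of a turn 0.125, either way. A call with a gripper value outside its range is refused whole. The fingers move at their own pace and stop on an object; the grip force is fixed at half the most. Time passes only in rows, so rows that do not move let the fingers close. It gives the time, the measured TCP pose, the force, the opening and the grip force at its end, in the units of the state.
- r.observe(): the state, without advancing time (a new reading comes with each control period).
- r.read_camera(name): name is "side" or "top" or "wrist"; returns the picture (420x560x3 uint8, red, green, blue); there is no depth.
- r.camera_info(name): a dict with "fx", "fy", "cx", "cy" (pixels), "T" (4x4, takes a point from camera to world coordinates). Camera axes: x right, y down, z forward; pixel columns grow to the right and rows downward; lengths in m; the calibration is good to about 2 mm. A picture is of the moment at which its call begins: read the wrist's pose just before it. camera_info takes no time and is no camera call; for the wrist camera it gives the pose at the moment of the call.
- r.close_job(): hands the job in; it is judged then, once.
Trained networks look in the newest picture that a camera, given by its name, has taken for a name from the list of things; names that differ only in an ending like _2 or _b are one class to them, and where a whole thing is asked for, a point or a joint stands for the part that bears it (a point fixed in the world has none). Each returns a list of dicts, best first, with "conf" (0 to 1); they miss things now and then, are a little off and sometimes report something else, mostly with a low value. They report only what shows in the picture. A call takes as long as a camera call. They do not tell look-alikes from the thing itself.
- r.recognise(camera, thing): "box" ([left, top, width, height] in pixels, round what is visible of it).
The state is a dict: "time": time; "joints": joint angles; "joint_vel": joint speeds; "effort": joint torques, N m; "tcp_pos": TCP position; "orientation": TCP orientation; "force": force on the tool from outside, world axes, zero at the start; "torque": the same for the moment, N m; "finger_gap": finger opening in m; "grip_force": force on a finger pad.
Only numpy, scipy, OpenCV 4.12 (cv2) and the standard library are available. Lean on these libraries where they do the work, as an engineer would, in place of code of your own. Each camera call takes 0.05 s, during which the arm holds its last target. There are 200 camera calls.

## Task

The latch of the potter's damp box is being fitted, and its screw eye still stands askew. Put the screwdriver's shank through the eye and, using it as a lever, screw the eye on clockwise until its loop stands square to the hook; draw the screwdriver out and lay it down on the bench, then swing the hook over and drop it fully home in the eye. Leave the jar, bowl and brush alone.

Things in the scene. Friction and masses are not known exactly. Their poses are not given: they have to be found in the camera images.
- eye (a joint): Angle of the screw eye about its shank, rad. 0 = square: the loop opens straight up and down the slope, ready for the hook. Starts between -1.2 and -0.95, grows as the eye is screwed in clockwise (seen looking at the slope). Stiff (0.2 N m), stays where left. An 8 mm rod has about 40 degrees of play in the loop before the eye turns with it.
- eye_center (a point): Centre of the loop of the steel screw eye that stands out of the box's slope, 28 mm above the wood. Round wire 6 mm thick, loop 12 mm inside, 24 mm outside. Axes turn with the eye: z is its shank's axis, out of the slope (26 degrees from vertical); x is the way a rod passes through the loop, straight up the slope at joint 0.
- hook (a joint): Angle of the hook about its pivot, rad. 0 = latched, at its stop: arm lying across to the eye, bent end through the loop. Grows as the hook swings back up the slope (clockwise seen looking at the slope). Starts 1.1 to 1.9, pointing about up the slope. Light friction (0.035 N m) holds it where it is left.
- hook_pivot (a point): On the axis of the hook's pivot stud, on the lid, 115 mm right of the eye (looking up the slope) and 7 mm further up, level with the hook's arm, 28 mm above the wood. Axes fixed to the box: x up the slope, y left along it (towards the eye), z out of it. The hook's round boss is 18 mm wide, its screw head rises 8 mm above this point.
- hook_arm (a point): Point on the hook's straight arm, 60 mm from the pivot axis. Arm: round steel 6 mm thick, 115 mm long from the pivot, parallel to the slope, 28 mm above the wood. Its far end bends at a right angle, 24 mm long, 5 mm thick, and goes through the eye, pointing down the slope when latched. Axes turn with the hook: the arm runs along +y, the bent end along -x, z out of the slope.
- driver_grip (a point): Middle of the screwdriver's black handle, square with rounded edges, 28 mm wide and high, 76 mm long, lying level on the bench, this point 14 mm up. x runs to the blade, z up. From here on: collar 21 mm wide at 38 to 46 mm, ferrule 13 mm wide to 51 mm, round steel shank 8 mm thick to 115 mm, blade 6 by 3 mm to 123 mm. 0.11 to 0.18 kg.
- driver_tip (a point): End of the screwdriver's blade, 123 mm from the middle of the handle, on the axis of the shank.
- box: Plywood damp box, fixed, its low front facing about the robot's right. Origin on the bench below the eye's foot; x to its high rear, y left along it. Reaches 140 mm to the front, 160 mm to the rear, 360 mm right, 40 mm left. Whole top slopes 26 degrees: 100 mm high in front, 168 mm at the eye, 246 mm at the rear. Eye on the plain left stile; hook on the lid with the clear pane, which is shut.
- glaze_jar: Clear jar with a white cap, 68 mm wide, 105 mm high, on the bench; origin at its underside. Not to be disturbed.
- bisque_bowl: Terracotta bowl, 100 mm wide, 48 mm high, on the bench; origin at its underside. Not to be disturbed.
- glaze_brush: Flat brush, 130 mm long, with a wooden handle, lying on the bench; origin at its underside. Not to be disturbed.
There are look-alikes about, which are no part of the job. Leave any green or red look-alike of the part that bears driver_grip alone.

How it is judged:
On the way, in this order (a step that is already met when the one before it is completed fails the run):
1. the shank is through the eye's loop, the eye not yet turned (x of eye_center in the frame of driver_grip between 0.045 and 0.115 m and y of eye_center in the frame of driver_grip between -0.006 and 0.006 m and z of eye_center in the frame of driver_grip between -0.006 and 0.006 m and value of joint eye below -0.7 rad), for 0.1 s.
2. the eye is turned square by the shank in its loop (x of eye_center in the frame of driver_grip between 0.045 and 0.123 m and y of eye_center in the frame of driver_grip between -0.006 and 0.006 m and z of eye_center in the frame of driver_grip between -0.006 and 0.006 m and value of joint eye between -0.26 and 0.26 rad), for 0.1 s.
3. the screwdriver lies released on the bench (height (world z) of driver_grip below 0.022 m and height (world z) of driver_tip below 0.03 m and linear speed of driver below 0.02 m/s and contact force between the fingers and driver below 0.1 N), for 0.2 s.
At the end, for the whole second after the job is handed in: The eye is square to the hook (within 15 degrees), the hook is fully down with its end through the loop (within 0.1 rad of its stop), and the screwdriver lies at rest on the bench, clear of the box (value of joint eye between -0.26 and 0.26 rad and value of joint hook below 0.1 rad and height (world z) of driver_grip below 0.022 m and height (world z) of driver_tip below 0.03 m and linear speed of driver below 0.02 m/s and contact force between driver and box below 0.1 N); the robot touches nothing.
It fails at once if the screwdriver is dropped instead of laid down (contact force between the fingers and driver below 0.05 N and linear speed of driver above 0.8 m/s).
It fails at once if the eye is screwed out instead of in (value of joint eye below -1.65 rad).
It fails at once if a bystander is disturbed (distance of any of glaze_jar, bisque_bowl, glaze_brush from where it was at the start of the episode above 0.03 m).
It also fails if it takes over 72 s, if anything falls off the work surface, if the arm or the gripper's body presses on something with over 40 N, if the wrist force passes 120 N, or if a joint passes its speed limit or range.

## Working session

There is one attempt and no reset: what is moved stays moved. The work goes in short steps, Python scripts to look and compute and a tool call to move; the robot and the scene stay as the last step left them, time stands still between calls to the robot, and variables do not carry over. Pictures are saved under pics/ and viewed, at most 10 in all, crops included, and the job is handed in when it is done.

Besides the shell and the picture viewer there is one more tool, called after "Request:" as a command line: name --argument value ..., lists and objects as JSON in quotes. arm_command: Moves the arm, as the interface text tells. Its arguments: {"type":"object","properties":{"moves":{"type":"array"}},"required":["moves"]}

```bash
ls; mkdir -p pics
python3 - <<'E'
from station import r
import cv2, numpy as np
o=r.observe(); print({k:np.round(v,3).tolist() for k,v in o.items()})
for n in ("side","top","wrist"):
    im=r.read_camera(n); cv2.imwrite(f"pics/{n}0.png",im[:,:,::-1])
    i=r.camera_info(n); print(n,i['fx'],i['fy'],i['cx'],i['cy'],np.round(i['T'],4).tolist())
    for t in ("driver_grip","driver_tip","eye_center","hook_pivot","hook_arm","box","glaze_jar","bisque_bowl","glaze_brush"):
        try: print(t,[(np.round(d['box']).astype(int).tolist(),round(d['conf'],2)) for d in r.recognise(n,t)][:4])
        except Exception as e: print(t,e)
a=cv2.imread("pics/side0.png");b=cv2.imread("pics/top0.png")
E
```

```text
pics
{'time': 0.0, 'joints': [1.121, 0.3, 1.522, 0.0, 1.321, -0.067], 'joint_vel': [-0.001, 0.001, 0.002, -0.001, -0.004, -0.0], 'effort': [-0.003, -53.181, -35.272, 0.071, 0.024, -0.0], 'tcp_pos': [0.205, 0.51, 0.186], 'orientation': [-0.598, -3.084, 0.002], 'force': [0.219, 0.348, -0.396], 'torque': [-0.043, 0.002, 0.007], 'grip_force': 0.0, 'finger_gap': 0.094}
side 534.1348821566768 534.1348821566768 277.5985139447596 204.00223719501858 [[0.8835, -0.3448, 0.317, 0.0696], [-0.4683, -0.6532, 0.595, -0.8844], [0.0019, -0.6741, -0.7386, 1.1299], [0.0, 0.0, 0.0, 1.0]]
driver_grip [([270, 336, 60, 54], 0.77), ([368, 345, 78, 24], 0.61), ([295, 268, 37, 47], 0.58)]
driver_tip [([266, 336, 57, 58], 0.84), ([290, 264, 44, 48], 0.7), ([367, 349, 78, 20], 0.62)]
eye_center []
hook_pivot [([236, 76, 175, 159], 0.75)]
hook_arm [([194, 130, 37, 15], 0.4)]
box [([239, 74, 172, 162], 0.84)]
glaze_jar [([379, 259, 35, 43], 0.74)]
bisque_bowl [([227, 270, 35, 37], 0.95)]
glaze_brush [([191, 131, 43, 18], 0.94)]
top 489.32280632408225 489.32280632408225 280.95619086284506 209.32038170693994 [[-0.00
[... 185 characters left out ...]
 0.85), ([362, 256, 53, 21], 0.58)]
driver_tip [([405, 175, 34, 38], 0.91), ([363, 256, 55, 20], 0.79), ([309, 223, 59, 6], 0.55)]
eye_center []
hook_pivot [([158, 59, 137, 170], 0.9)]
hook_arm []
box [([161, 59, 134, 173], 0.74)]
glaze_jar [([361, 152, 24, 24], 0.81)]
bisque_bowl [([302, 261, 35, 34], 0.91)]
glaze_brush [([125, 200, 12, 44], 0.91)]
wrist 301.9493182293991 301.9493182293991 280.65855706372 209.44629063027813 [[0.3727, 0.8953, 0.2442, 0.1334], [0.928, -0.3598, -0.0971, 0.5375], [0.0009, 0.2628, -0.9649, 0.3845], [0.0, 0.0, 0.0, 1.0]]
driver_grip []
driver_tip []
eye_center []
hook_pivot []
hook_arm []
box []
glaze_jar []
bisque_bowl []
glaze_brush [([246, 360, 20, 43], 0.58)]
```

Run:
```python
import cv2, numpy as np
a=cv2.imread("pics/side0.png");b=cv2.imread("pics/top0.png")
A=cv2.resize(a[60:400,180:460],None,fx=2,fy=2,interpolation=3)[:600]
cv2.imwrite("pics/side0c.png",cv2.resize(a[60:400,170:470],(529,600),interpolation=2))
cv2.imwrite("pics/top0c.png",cv2.resize(b[50:300,120:450],(792,600),interpolation=2))
```

```text
(no output)
```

View pics/top0c.png

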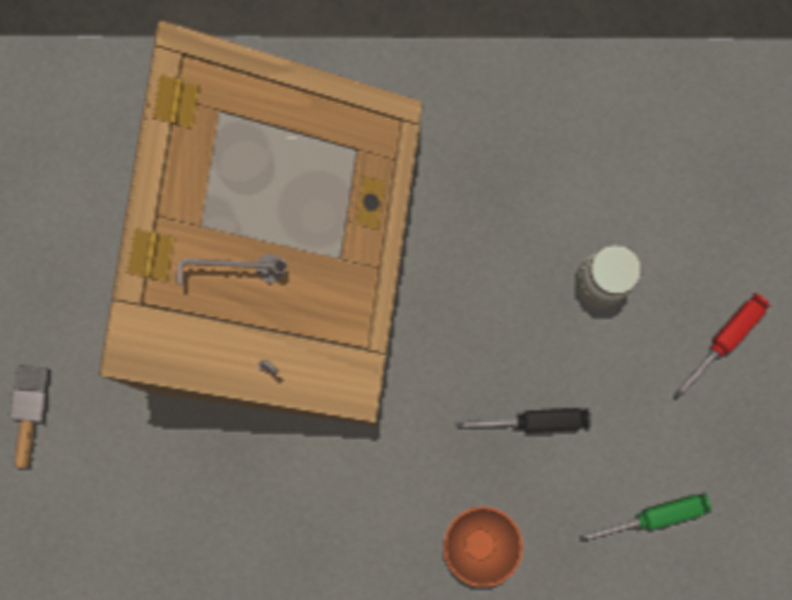

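View pics/side0c.png

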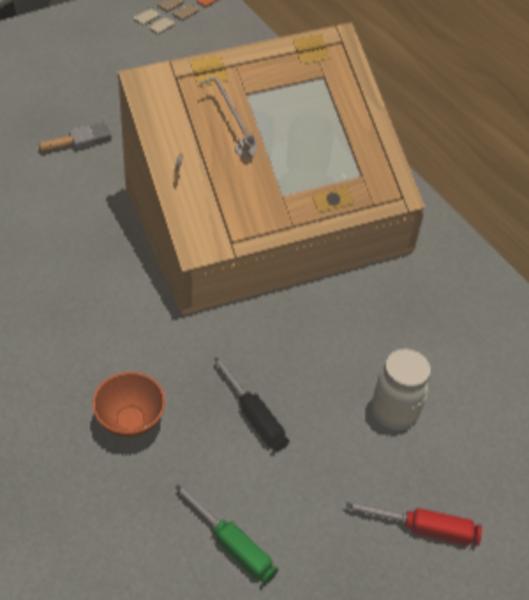

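The top picture shows the box, with the eye at crop (270,371), the hook boss at (278,267) and its arm running left. Candidates for the driver in the top crop are black (554,421), red (740,325) and green (675,512). Only the black one fits "black handle", and it is unambiguous in both views. Next I triangulate.

```bash
cat > h.py <<'E'
import numpy as np, cv2
from station import r
def ray(n,p,info=None):
    i=info or r.camera_info(n); T=np.array(i['T'])
    d=T[:3,:3]@np.array([(p[0]-i['cx'])/i['fx'],(p[1]-i['cy'])/i['fy'],1]); return T[:3,3],d/np.linalg.norm(d)
def plane(n,p,z,info=None):
    o,d=ray(n,p,info); return o+d*(z-o[2])/d[2]
def tri(*obs):  # (cam,pixel[,info])
    A=np.zeros((3,3));b=np.zeros(3);R=[ray(*o) for o in obs]
    for o,d in R:
        M=np.eye(3)-np.outer(d,d);A+=M;b+=M@o
    x=np.linalg.solve(A,b); return x,[float(np.linalg.norm((np.eye(3)-np.outer(d,d))@(x-o))*1e3) for o,d in R]
def proj(n,X,info=None):
    i=info or r.camera_info(n);T=np.array(i['T']);c=T[:3,:3].T@(np.asarray(X)-T[:3,3])
    return np.array([i['fx']*c[0]/c[2]+i['cx'],i['fy']*c[1]/c[2]+i['cy']])
E
python3 - <<'E'
from h import *
t=lambda x,y:(x/2.4+120,y/2.4+50)
s=lambda x,y:(x/1.763+170,y/1.7647+60)
P={'eye':((270,371),(178,168)),'pivot':((278,267),(244,148)),'FL':((378,422),(187,270)),'RL':((102,376),(120,75)),'FR':((420,102),(422,208)),'hookend':((182,268),(205,82)),
'tip':((459,425),(217,360)),'hstart':((518,424),(243,398)),'hend':((588,420),(280,443))}
for k,(a,b) in P.items():
    x,e=tri(('top',t(*a)),('side',s(*b))); print(k,np.round(x,4),np.round(e,1), 'plane .014',np.round(plane('top',t(*a),.014),3) if k[0] in 'th' else '')
# driver segmentation
im=r.read_camera('top'); g=im.max(2); 
m=(g<70); m[:215]=0;m[238:]=0;m[:,:330]=0;m[:,370:]=0
ys,xs=np.nonzero(m); print(len(xs),xs.min(),xs.max(),ys.min(),ys.max(),xs.mean(),ys.mean())
print(np.linalg.eigh(np.cov(xs,ys)))
print(plane('top',(xs.mean(),ys.mean()),.016))
E
```

```text
eye [0.5389 0.0384 0.1847] [2. 2.] plane .014 
pivot [0.6543 0.0324 0.1819] [2.9 2.9] plane .014 
FL [ 0.4864 -0.0855  0.1082] [4. 4.] plane .014 
RL [0.5292 0.2155 0.2398] [2.9 2.9] plane .014 
FR [ 0.8783 -0.1355  0.0971] [0.4 0.4] plane .014 
hookend [0.6413 0.1325 0.2431] [3.7 3.7] plane .014 [0.686 0.168 0.014]
tip [ 0.4844 -0.1884  0.0151] [1.3 1.3] plane .014 [ 0.483 -0.188  0.014]
hstart [ 0.4852 -0.2636  0.016 ] [0.7 0.7] plane .014 [ 0.485 -0.264  0.014]
hend [ 0.4904 -0.3524  0.0222] [1.1 1.1] plane .014 [ 0.49  -0.353  0.014]
275 334 365 220 230 350.09818181818184 225.0509090909091
EighResult(eigenvalues=array([ 7.42324002, 68.07178321]), eigenvectors=array([[-0.06642389, -0.99779149],
       [-0.99779149,  0.06642389]]))
[ 0.48952913 -0.30721801  0.016     ]
```

```bash
cat >> h.py <<'E'
from scipy.spatial.transform import Rotation as Ro
def pose():
    o=r.observe(); R=Ro.from_rotvec(o['orientation']).as_matrix(); return np.array(o['tcp_pos']),R
def plan(target,head_deg):
    """total yaw first, then total tx,ty,tz (cm) in the yawed frame"""
    p,R=pose(); h=np.degrees(np.arctan2(R[1,0],R[0,0])); yaw=(h-head_deg+180)%360-180
    a=np.radians(head_deg); x=np.array([np.cos(a),np.sin(a),0]); y=np.array([np.sin(a),-np.cos(a),0])
    d=np.asarray(target)-p
    print('head now %.1f yaw %.3f rad; tx %.2f ty %.2f tz %.2f cm; tcp %s'%(h,np.radians(yaw),d@x*100,d@y*100,-d[2]*100,np.round(p,4)))
E
python3 - <<'E'
from h import *
t=lambda x,y:(x/2.4+120,y/2.4+50)
print('jar',plane('top',t(616,268),.105), 'bowl',plane('top',t(483,545),.03),'green',plane('top',t(675,512),.014))
plan((.489,-.311,.15),92.5)
E
```

```text
jar [ 0.67041311 -0.37334187  0.105     ] bowl [ 0.3319821  -0.21612556  0.03      ] green [ 0.3725016  -0.46289089  0.014     ]
head now 158.1 yaw 1.144 rad; tx -83.28 ty 24.75 tz 3.61 cm; tcp [0.2054 0.5102 0.1861]
```

Request:
arm_command --moves '[{"yaw": 0.1144,"tz": -0.4},{"yaw": 0.1144,"tz": -0.4},{"yaw": 0.1144,"tz": -0.4},{"yaw": 0.1144,"tz": -0.4},{"yaw": 0.1144,"tz": -0.4},{"yaw": 0.1144,"tz": -0.4},{"yaw": 0.1144,"tz": -0.4},{"yaw": 0.1144,"tz": -0.4},{"yaw": 0.1144,"tz": -0.4},{"yaw": 0.1144,"tz": -0.4}]'

```text
invalid input at $.moves[0]: expected keys tx, ty, tz, yaw, grip
```

Request:
arm_command --moves '[{"tx": -3.6,"ty": 1.07},{"tx": -3.6,"ty": 1.07},{"tx": -3.6,"ty": 1.07},{"tx": -3.6,"ty": 1.07},{"tx": -3.6,"ty": 1.07},{"tx": -3.6,"ty": 1.07},{"tx": -3.6,"ty": 1.07},{"tx": -3.6,"ty": 1.07},{"tx": -3.6,"ty": 1.07},{"tx": -3.6,"ty": 1.07},{"tx": -3.6,"ty": 1.07},{"tx": -3.6,"ty": 1.07},{"tx": -3.6,"ty": 1.07},{"tx": -3.6,"ty": 1.07},{"tx": -3.6,"ty": 1.07},{"tx": -3.6,"ty": 1.07},{"tx": -3.6,"ty": 1.07},{"tx": -3.6,"ty": 1.07},{"tx": -3.6,"ty": 1.07},{"tx": -3.6,"ty": 1.07}]'

```text
invalid input at $.moves[0]: expected keys tx, ty, tz, yaw, grip
```

Run:
```python
from h import *
plan((.489,-.311,.15),92.5)
```

```text
head now 158.1 yaw 1.144 rad; tx -83.28 ty 24.75 tz 3.61 cm; tcp [0.2054 0.5102 0.1861]
```

All keys are needed in each row.

Request:
arm_command --moves '[{"tx": 0,"ty": 0,"yaw": 0.1144,"tz": -0.4,"grip": 1},{"tx": 0,"ty": 0,"yaw": 0.1144,"tz": -0.4,"grip": 1},{"tx": 0,"ty": 0,"yaw": 0.1144,"tz": -0.4,"grip": 1},{"tx": 0,"ty": 0,"yaw": 0.1144,"tz": -0.4,"grip": 1},{"tx": 0,"ty": 0,"yaw": 0.1144,"tz": -0.4,"grip": 1},{"tx": 0,"ty": 0,"yaw": 0.1144,"tz": -0.4,"grip": 1},{"tx": 0,"ty": 0,"yaw": 0.1144,"tz": -0.4,"grip": 1},{"tx": 0,"ty": 0,"yaw": 0.1144,"tz": -0.4,"grip": 1},{"tx": 0,"ty": 0,"yaw": 0.1144,"tz": -0.4,"grip": 1},{"tx": 0,"ty": 0,"yaw": 0.1144,"tz": -0.4,"grip": 1}]'

```text
time: 2.38
tcp_pos: [0.2054, 0.5102, 0.2264]
orientation: [-2.178, -2.264, -0.0]
force: [-0.7, -0.2, 0.2]
finger_gap: 0.094
grip_force: 0.0
```

Request:
arm_command --moves '[{"tx": -3.6,"ty": 1.07,"tz": 0,"yaw": 0,"grip": 1},{"tx": -3.6,"ty": 1.07,"tz": 0,"yaw": 0,"grip": 1},{"tx": -3.6,"ty": 1.07,"tz": 0,"yaw": 0,"grip": 1},{"tx": -3.6,"ty": 1.07,"tz": 0,"yaw": 0,"grip": 1},{"tx": -3.6,"ty": 1.07,"tz": 0,"yaw": 0,"grip": 1},{"tx": -3.6,"ty": 1.07,"tz": 0,"yaw": 0,"grip": 1},{"tx": -3.6,"ty": 1.07,"tz": 0,"yaw": 0,"grip": 1},{"tx": -3.6,"ty": 1.07,"tz": 0,"yaw": 0,"grip": 1},{"tx": -3.6,"ty": 1.07,"tz": 0,"yaw": 0,"grip": 1},{"tx": -3.6,"ty": 1.07,"tz": 0,"yaw": 0,"grip": 1},{"tx": -3.6,"ty": 1.07,"tz": 0,"yaw": 0,"grip": 1},{"tx": -3.6,"ty": 1.07,"tz": 0,"yaw": 0,"grip": 1},{"tx": -3.6,"ty": 1.07,"tz": 0,"yaw": 0,"grip": 1},{"tx": -3.6,"ty": 1.07,"tz": 0,"yaw": 0,"grip": 1},{"tx": -3.6,"ty": 1.07,"tz": 0,"yaw": 0,"grip": 1},{"tx": -3.6,"ty": 1.07,"tz": 0,"yaw": 0,"grip": 1},{"tx": -3.6,"ty": 1.07,"tz": 0,"yaw": 0,"grip": 1},{"tx": -3.6,"ty": 1.07,"tz": 0,"yaw": 0,"grip": 1},{"tx": -3.6,"ty": 1.07,"tz": 0,"yaw": 0,"grip": 1},{"tx": -3.6,"ty": 1.07,"tz": 0,"yaw": 0,"grip": 1}]'

```text
time: 4.05
tcp_pos: [0.4511, -0.2018, 0.2262]
orientation: [2.172, 2.269, 0.0]
force: [1.7, 1.0, 0.3]
finger_gap: 0.0942
grip_force: 0.0
```

Run:
```python
from h import *
plan((.489,-.311,.15),92.5)
```

```text
head now 92.5 yaw -0.000 rad; tx -11.08 ty 3.31 tz 7.62 cm; tcp [ 0.4511 -0.2018  0.2262]
```

Request:
arm_command --moves '[{"tx": -2.77,"ty": 0.83,"tz": 1.5,"yaw": 0,"grip": 1},{"tx": -2.77,"ty": 0.83,"tz": 1.5,"yaw": 0,"grip": 1},{"tx": -2.77,"ty": 0.83,"tz": 1.5,"yaw": 0,"grip": 1},{"tx": -2.77,"ty": 0.83,"tz": 1.5,"yaw": 0,"grip": 1},{"tx": 0,"ty": 0,"tz": 1.5,"yaw": 0,"grip": 1},{"tx": 0,"ty": 0,"tz": 0,"yaw": 0,"grip": 1},{"tx": 0,"ty": 0,"tz": 0,"yaw": 0,"grip": 1}]'

```text
time: 4.63
tcp_pos: [0.4886, -0.3086, 0.1508]
orientation: [-2.171, -2.268, 0.0]
force: [-0.2, -0.6, 0.5]
finger_gap: 0.0939
grip_force: 0.0
```

Run:
```python
from h import *
i=r.camera_info('wrist'); im=r.read_camera('wrist'); cv2.imwrite('pics/w1.png',im[:,:,::-1])
for t in('driver_grip','driver_tip'): print(t,[(np.round(d['box']).tolist(),round(d['conf'],2)) for d in r.recognise('wrist',t)])
print('pred grip',proj('wrist',(.489,-.311,.014),i),'tip',proj('wrist',(.4845,-.188,.014),i), pose()[0])
```

```text
driver_grip [([150.0, 219.0, 53.0, 99.0], 0.88), ([334.0, 348.0, 55.0, 42.0], 0.7), ([267.0, 76.0, 28.0, 160.0], 0.58)]
driver_tip [([271.0, 76.0, 24.0, 163.0], 0.92), ([149.0, 217.0, 48.0, 100.0], 0.84), ([333.0, 350.0, 60.0, 36.0], 0.64)]
pred grip [281.97389164 198.23016377] tip [283.08486995  81.9756393 ] [ 0.48935442 -0.30859646  0.15267353]
```

View pics/w1.png

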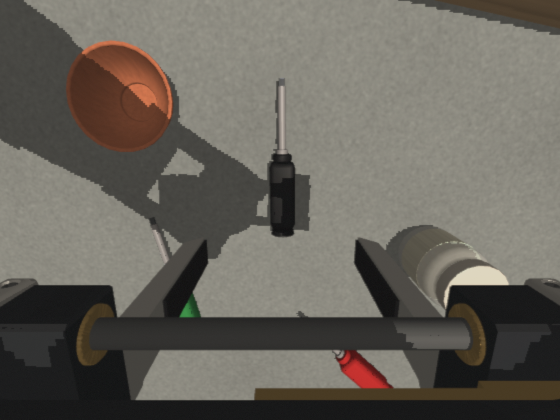

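The wrist view shows the black driver centred under the gripper (handle about (283,195), tip (281,80)). The green blade is at (155,220), and the red one is at (345,352).

Run:
```python
from h import *
im=cv2.imread('pics/w1.png'); g=im.max(2)
for row in (90,110,130,150,165,180,200,220): 
    w=g[row,250:320]; print(row,w[15:55:1].tolist() if row in(110,200) else '')
for p in ((281.5,80),(282,110),(283,154),(283.5,200),(284,236)): print(p,np.round(plane('wrist',p,.014),4))
plan((.489,-.311,.02),92.5)
```

```text
90 
110 [137, 138, 140, 140, 140, 141, 140, 139, 139, 135, 93, 72, 73, 99, 130, 154, 181, 187, 166, 144, 125, 132, 137, 137, 137, 134, 134, 136, 140, 141, 141, 139, 136, 136, 136, 136, 135, 137, 141, 142]
130 
150 
165 
180 
200 [142, 143, 140, 96, 73, 43, 29, 35, 38, 43, 44, 45, 46, 46, 48, 48, 46, 32, 24, 20, 23, 22, 24, 22, 24, 20, 21, 20, 20, 28, 62, 69, 68, 67, 68, 70, 72, 73, 72, 71]
220 
(281.5, 80) [ 0.4838 -0.1862  0.014 ]
(282, 110) [ 0.4857 -0.2157  0.014 ]
(283, 154) [ 0.489  -0.2617  0.014 ]
(283.5, 200) [ 0.492  -0.3137  0.014 ]
(284, 236) [ 0.4947 -0.3575  0.014 ]
head now 92.6 yaw 0.001 rad; tx -0.24 ty -0.05 tz 13.27 cm; tcp [ 0.4894 -0.3086  0.1527]
```

Request:
arm_command --moves '[{"tx": 0,"ty": 0,"tz": 3,"yaw": -0.015,"grip": 1},{"tx": 0,"ty": 0,"tz": 3,"yaw": 0,"grip": 1},{"tx": 0,"ty": 0,"tz": 3,"yaw": 0,"grip": 1},{"tx": 0,"ty": 0,"tz": 2.2,"yaw": 0,"grip": 1},{"tx": 0,"ty": 0,"tz": 1.1,"yaw": 0,"grip": 1},{"tx": 0,"ty": 0,"tz": 0.9,"yaw": 0,"grip": 1},{"tx": 0,"ty": 0,"tz": 0,"yaw": 0,"grip": 1},{"tx": 0,"ty": 0,"tz": 0,"yaw": 0,"grip": 1}]'

```text
time: 5.45
tcp_pos: [0.4895, -0.3092, 0.0204]
orientation: [2.154, 2.285, 0.0]
force: [0.5, 0.4, 1.0]
finger_gap: 0.094
grip_force: 0.0
```

Request:
arm_command --moves '[{"tx": 0,"ty": 0,"tz": 0,"yaw": 0,"grip": 0},{"tx": 0,"ty": 0,"tz": 0,"yaw": 0,"grip": 0},{"tx": 0,"ty": 0,"tz": 0,"yaw": 0,"grip": 0},{"tx": 0,"ty": 0,"tz": 0,"yaw": 0,"grip": 0},{"tx": 0,"ty": 0,"tz": 0,"yaw": 0,"grip": 0},{"tx": 0,"ty": 0,"tz": 0,"yaw": 0,"grip": 0},{"tx": 0,"ty": 0,"tz": 0,"yaw": 0,"grip": 0},{"tx": 0,"ty": 0,"tz": 0,"yaw": 0,"grip": 0},{"tx": 0,"ty": 0,"tz": 0,"yaw": 0,"grip": 0},{"tx": 0,"ty": 0,"tz": 0,"yaw": 0,"grip": 0}]'

```text
time: 6.28
tcp_pos: [0.4889, -0.3089, 0.0191]
orientation: [-2.155, -2.286, 0.0]
force: [0.6, -0.2, -0.7]
finger_gap: 0.031
grip_force: 0.0
```

Request:
arm_command --moves '[{"tx": 0,"ty": 0,"tz": 0,"yaw": 0,"grip": 0},{"tx": 0,"ty": 0,"tz": 0,"yaw": 0,"grip": 0},{"tx": 0,"ty": 0,"tz": 0,"yaw": 0,"grip": 0},{"tx": 0,"ty": 0,"tz": 0,"yaw": 0,"grip": 0},{"tx": 0,"ty": 0,"tz": -0.5,"yaw": 0,"grip": 0},{"tx": 0,"ty": 0,"tz": -1.5,"yaw": 0,"grip": 0},{"tx": 0,"ty": 0,"tz": -3,"yaw": 0,"grip": 0},{"tx": 0,"ty": 0,"tz": -4,"yaw": 0,"grip": 0},{"tx": 0,"ty": 0,"tz": -4,"yaw": 0,"grip": 0},{"tx": 0,"ty": 0,"tz": -4,"yaw": 0,"grip": 0},{"tx": 0,"ty": 0,"tz": -4,"yaw": 0,"grip": 0},{"tx": 0,"ty": 0,"tz": -3,"yaw": 0,"grip": 0},{"tx": 0,"ty": 0,"tz": 0,"yaw": -0.117,"grip": 0},{"tx": 0,"ty": 0,"tz": 0,"yaw": -0.117,"grip": 0},{"tx": 0,"ty": 0,"tz": 0,"yaw": -0.117,"grip": 0},{"tx": 0,"ty": 0,"tz": 0,"yaw": -0.117,"grip": 0},{"tx": 0,"ty": 0,"tz": 0,"yaw": -0.117,"grip": 0},{"tx": 0,"ty": 0,"tz": 0,"yaw": -0.117,"grip": 0},{"tx": 0,"ty": 0,"tz": 0,"yaw": -0.117,"grip": 0}]'

```text
time: 7.87
tcp_pos: [0.4888, -0.3089, 0.2596]
orientation: [1.058, 2.958, -0.0]
force: [0.2, -0.2, 0.6]
finger_gap: 0.0005
grip_force: 0.0
```

Run:
```python
from h import *
plan((.664,-.066,.26),140)
```

```text
head now 140.6 yaw 0.011 rad; tx 2.19 ty 29.87 tz -0.04 cm; tcp [ 0.4888 -0.3089  0.2596]
```

The grip came away empty (gap 0.5 mm), so I look.

Run:
```python
from h import *
a=r.read_camera('side'); b=r.read_camera('top')
A=cv2.resize(a[230:400,200:460],None,fx=1.5,fy=1.5,interpolation=cv2.INTER_CUBIC);B=cv2.resize(b[150:300,280:450],None,fx=2.2,fy=1.7,interpolation=cv2.INTER_CUBIC)
h=max(A.shape[0],B.shape[0]); pad=lambda x:cv2.copyMakeBorder(x,0,h-x.shape[0],0,0,cv2.BORDER_CONSTANT)
cv2.imwrite('pics/m2.png',np.hstack([pad(A),pad(B)])[:,:,::-1]); print(A.shape,B.shape)
for n in('side','top'): print(n,[(np.round(d['box']).tolist(),round(d['conf'],2)) for d in r.recognise(n,'driver_grip')])
```

```text
(255, 390, 3) (255, 374, 3)
side [([292.0, 266.0, 39.0, 51.0], 0.91), ([367.0, 348.0, 78.0, 22.0], 0.82), ([273.0, 333.0, 55.0, 58.0], 0.59)]
top [([412.0, 169.0, 25.0, 33.0], 0.58), ([311.0, 222.0, 52.0, 9.0], 0.52), ([395.0, 257.0, 18.0, 13.0], 0.48)]
```

View pics/m2.png

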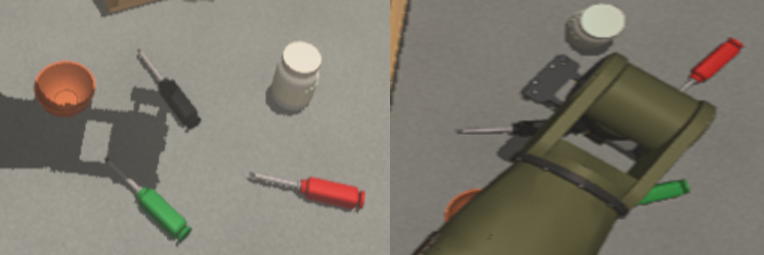

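The driver still lies where it was; I lifted before the fingers had gripped. I go back, and this time I'll check the grip force first.

Request:
arm_command --moves '[{"tx": 0,"ty": 0,"tz": 0,"yaw": 0.117,"grip": 1},{"tx": 0,"ty": 0,"tz": 0,"yaw": 0.117,"grip": 1},{"tx": 0,"ty": 0,"tz": 0,"yaw": 0.117,"grip": 1},{"tx": 0,"ty": 0,"tz": 1,"yaw": 0.117,"grip": 1},{"tx": 0,"ty": 0,"tz": 2,"yaw": 0.117,"grip": 1},{"tx": 0,"ty": 0,"tz": 4,"yaw": 0.117,"grip": 1},{"tx": 0,"ty": 0,"tz": 4,"yaw": 0.117,"grip": 1},{"tx": 0,"ty": 0,"tz": 0,"yaw": 0,"grip": 1},{"tx": 0,"ty": 0,"tz": 0,"yaw": 0,"grip": 1}]'

```text
time: 8.82
tcp_pos: [0.4885, -0.3086, 0.1489]
orientation: [-2.152, -2.285, 0.001]
force: [0.0, -0.4, 1.4]
finger_gap: 0.0569
grip_force: 0.0
```

Run:
```python
from h import *
i=r.camera_info('wrist'); im=r.read_camera('wrist'); cv2.imwrite('pics/w3.png',im[:,:,::-1])
print([(np.round(d['box']).tolist(),round(d['conf'],2)) for d in r.recognise('wrist','driver_grip')])
print(proj('wrist',(.490,-.309,.014),i),proj('wrist',(.4825,-.186,.014),i),pose()[0],r.observe()['finger_gap'])
```

```text
[([329.0, 348.0, 38.0, 40.0], 0.95), ([147.0, 216.0, 42.0, 85.0], 0.78), ([270.0, 77.0, 25.0, 160.0], 0.64)]
[283.16577829 197.0376431 ] [283.46061384  79.64660811] [ 0.48986705 -0.30960395  0.15195427] 0.06476342782550071
```

View pics/w3.png

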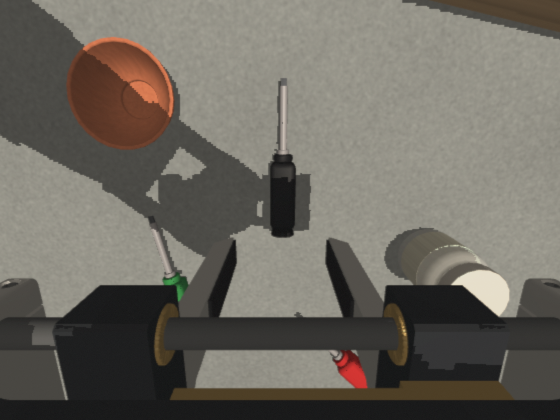

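The driver is unmoved (handle at (283,197), tip (283,79)) and aligned. I descend, close, wait and check.

Request:
arm_command --moves '[{"tx": 0,"ty": 0,"tz": 3,"yaw": 0,"grip": 1},{"tx": 0,"ty": 0,"tz": 3,"yaw": 0,"grip": 1},{"tx": 0,"ty": 0,"tz": 3,"yaw": 0,"grip": 0.8},{"tx": 0,"ty": 0,"tz": 2.2,"yaw": 0,"grip": 0.6},{"tx": 0,"ty": 0,"tz": 1.1,"yaw": 0,"grip": 0.6},{"tx": 0,"ty": 0,"tz": 0.75,"yaw": 0,"grip": 0.6},{"tx": 0,"ty": 0,"tz": 0,"yaw": 0,"grip": 0.5},{"tx": 0,"ty": 0,"tz": 0,"yaw": 0,"grip": 0.4},{"tx": 0,"ty": 0,"tz": 0,"yaw": 0,"grip": 0},{"tx": 0,"ty": 0,"tz": 0,"yaw": 0,"grip": 0},{"tx": 0,"ty": 0,"tz": 0,"yaw": 0,"grip": 0},{"tx": 0,"ty": 0,"tz": 0,"yaw": 0,"grip": 0},{"tx": 0,"ty": 0,"tz": 0,"yaw": 0,"grip": 0},{"tx": 0,"ty": 0,"tz": 0,"yaw": 0,"grip": 0},{"tx": 0,"ty": 0,"tz": 0,"yaw": 0,"grip": 0},{"tx": 0,"ty": 0,"tz": 0,"yaw": 0,"grip": 0}]'

```text
time: 10.25
tcp_pos: [0.4889, -0.3089, 0.0187]
orientation: [-2.155, -2.286, -0.0]
force: [0.3, 0.0, 0.5]
finger_gap: 0.0006
grip_force: 0.0
```

Request:
arm_command --moves '[{"tx": 0,"ty": 0,"tz": 0,"yaw": 0,"grip": 0},{"tx": 0,"ty": 0,"tz": 0,"yaw": 0,"grip": 0},{"tx": 0,"ty": 0,"tz": 0,"yaw": 0,"grip": 0},{"tx": 0,"ty": 0,"tz": 0,"yaw": 0,"grip": 0},{"tx": 0,"ty": 0,"tz": 0,"yaw": 0,"grip": 0},{"tx": 0,"ty": 0,"tz": 0,"yaw": 0,"grip": 0}]'

```text
time: 10.75
tcp_pos: [0.4889, -0.3089, 0.0187]
orientation: [2.155, 2.286, 0.0]
force: [-0.1, 0.3, -0.2]
finger_gap: 0.0007
grip_force: 0.0
```

Run:
```python
from h import *
i=r.camera_info('wrist'); im=r.read_camera('wrist'); cv2.imwrite('pics/w4.png',im[:,:,::-1])
p,R=pose(); print(p,proj('wrist',p,i),proj('wrist',p+R[:,2]*.017,i),proj('wrist',(.490,-.309,.014),i),proj('wrist',(.4825,-.186,.014),i))
print(r.tcp_to_tips)
```

```text
[ 0.4889363  -0.30896786  0.01866973] [282.26387798 239.00088249] [282.13901147 230.96046352] [283.71155884 236.79618433] [284.05145133  45.77223156]
0.017
```

View pics/w4.png

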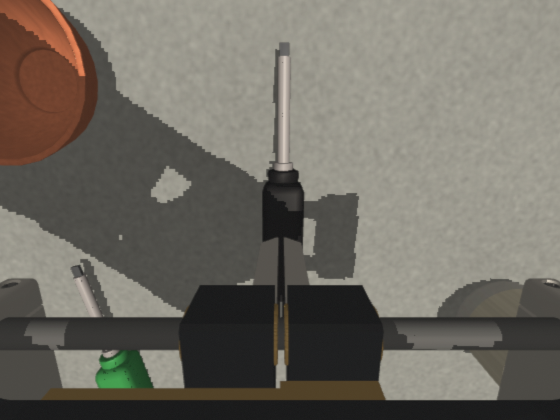

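The picture shows the closed fingers lying over the handle at (283,240): they shut above it without touching. Finger spacing (94 mm ↔ 148 px) gives a depth of 0.192 m, so the tips really end about 20 mm behind the reported TCP, not 17 mm ahead. I open and descend further in small steps, watching the force.

Request:
arm_command --moves '[{"tx": 0,"ty": 0,"tz": -1,"yaw": 0,"grip": 0.7},{"tx": 0,"ty": 0,"tz": 0,"yaw": 0,"grip": 0.7},{"tx": 0,"ty": 0,"tz": 0,"yaw": 0,"grip": 0.7},{"tx": 0,"ty": 0,"tz": 0,"yaw": 0,"grip": 0.7},{"tx": 0,"ty": 0,"tz": 0,"yaw": 0,"grip": 0.7},{"tx": 0,"ty": 0,"tz": 0,"yaw": 0,"grip": 0.7},{"tx": 0,"ty": 0,"tz": 0,"yaw": 0,"grip": 0.7},{"tx": 0,"ty": 0,"tz": 0,"yaw": 0,"grip": 0.7},{"tx": 0,"ty": 0,"tz": 0.5,"yaw": 0,"grip": 0.7},{"tx": 0,"ty": 0,"tz": 0.5,"yaw": 0,"grip": 0.7},{"tx": 0,"ty": 0,"tz": 0.2,"yaw": 0,"grip": 0.7},{"tx": 0,"ty": 0,"tz": 0.1,"yaw": 0,"grip": 0.7},{"tx": 0,"ty": 0,"tz": 0,"yaw": 0,"grip": 0.7}]'

```text
time: 11.88
tcp_pos: [0.4888, -0.3088, 0.0152]
orientation: [-2.154, -2.285, 0.0]
force: [-0.1, -0.3, -0.5]
finger_gap: 0.0659
grip_force: 0.0
```

Run:
```python
from h import *
o=r.observe(); print(o['tcp_pos'],o['force'],o['torque'],o['finger_gap'])
a=r.read_camera('side'); cv2.imwrite('pics/s5.png',cv2.resize(a[190:340,200:400],None,fx=4,fy=4,interpolation=cv2.INTER_CUBIC)[:,:,::-1])
```

```text
[ 0.48876543 -0.3088095   0.01518671] [-0.0710022  -0.30316636 -0.54433988] [-0.06389749  0.03988678 -0.01073063] 0.06590224336506474
```

View pics/s5.png

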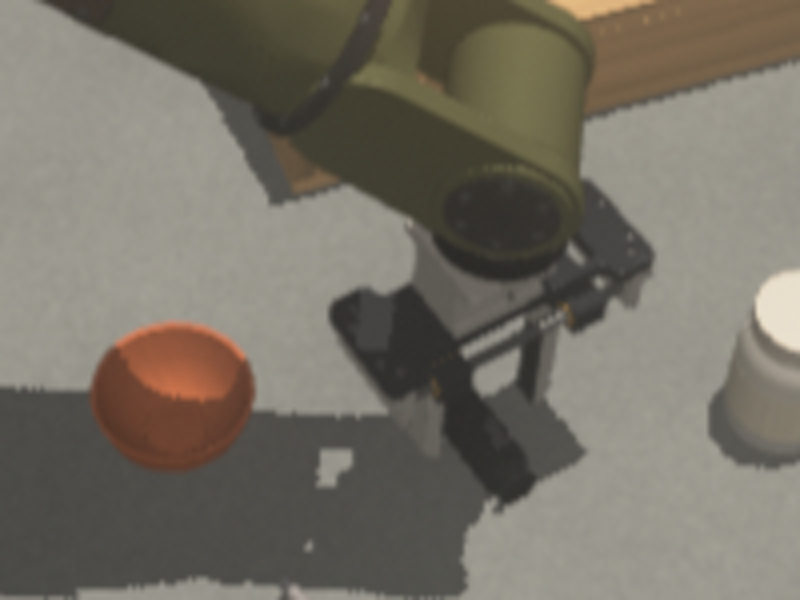

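Run:
```python
from h import *
p,R=pose()
for s in (.017,0,-.01,-.02,-.03):
    print(s,[np.round((proj('side',p+R[:,1]*sg*dy+R[:,2]*s+R[:,0]*dx)-(200,190))*4).tolist() for sg in(-1,1) for dy in (.033,.0455) for dx in (-.008,.008)])
```

```text
0.017 [[434.0, 485.0], [419.0, 465.0], [416.0, 494.0], [402.0, 475.0], [523.0, 436.0], [508.0, 418.0], [539.0, 427.0], [525.0, 409.0]]
0 [[435.0, 470.0], [420.0, 450.0], [417.0, 479.0], [403.0, 460.0], [525.0, 421.0], [510.0, 402.0], [542.0, 412.0], [527.0, 393.0]]
-0.01 [[436.0, 461.0], [421.0, 441.0], [418.0, 471.0], [403.0, 451.0], [526.0, 412.0], [511.0, 393.0], [543.0, 403.0], [528.0, 384.0]]
-0.02 [[436.0, 452.0], [422.0, 432.0], [419.0, 462.0], [404.0, 442.0], [528.0, 403.0], [512.0, 384.0], [544.0, 394.0], [529.0, 375.0]]
-0.03 [[437.0, 443.0], [422.0, 423.0], [419.0, 453.0], [405.0, 433.0], [529.0, 394.0], [514.0, 375.0], [546.0, 385.0], [530.0, 366.0]]
```

The side view shows the fingers straddling the handle with the tips at (437,455) and (540,400), which matches ends 18 mm behind the reported TCP. I descend 27 mm more and then grip.

Request:
arm_command --moves '[{"tx": 0,"ty": 0,"tz": 0.7,"yaw": 0,"grip": 0.7},{"tx": 0,"ty": 0,"tz": 0.7,"yaw": 0,"grip": 0.7},{"tx": 0,"ty": 0,"tz": 0.6,"yaw": 0,"grip": 0.7},{"tx": 0,"ty": 0,"tz": 0.4,"yaw": 0,"grip": 0.7},{"tx": 0,"ty": 0,"tz": 0.3,"yaw": 0,"grip": 0.7},{"tx": 0,"ty": 0,"tz": 0,"yaw": 0,"grip": 0.7},{"tx": 0,"ty": 0,"tz": 0,"yaw": 0,"grip": 0.7}]'

```text
time: 12.52
tcp_pos: [0.4889, -0.3089, -0.0114]
orientation: [-2.155, -2.286, 0.0]
force: [0.1, -0.1, 0.2]
finger_gap: 0.0658
grip_force: 0.0
```

Request:
arm_command --moves '[{"tx": 0,"ty": 0,"tz": 0,"yaw": 0,"grip": 0},{"tx": 0,"ty": 0,"tz": 0,"yaw": 0,"grip": 0},{"tx": 0,"ty": 0,"tz": 0,"yaw": 0,"grip": 0},{"tx": 0,"ty": 0,"tz": 0,"yaw": 0,"grip": 0},{"tx": 0,"ty": 0,"tz": 0,"yaw": 0,"grip": 0},{"tx": 0,"ty": 0,"tz": 0,"yaw": 0,"grip": 0},{"tx": 0,"ty": 0,"tz": 0,"yaw": 0,"grip": 0},{"tx": 0,"ty": 0,"tz": 0,"yaw": 0,"grip": 0},{"tx": 0,"ty": 0,"tz": 0,"yaw": 0,"grip": 0},{"tx": 0,"ty": 0,"tz": 0,"yaw": 0,"grip": 0}]'

```text
time: 13.35
tcp_pos: [0.489, -0.3089, -0.0113]
orientation: [2.155, 2.286, 0.0]
force: [0.2, -0.3, 2.0]
finger_gap: 0.0277
grip_force: 29.9
```

The grip holds (27.7 mm, 30 N), and the driver's axis is 25.3 mm above the reported TCP. I lift and go above the box, short of the eye.

Request:
arm_command --moves '[{"tx": 0,"ty": 0,"tz": -1,"yaw": 0,"grip": 0},{"tx": 0,"ty": 0,"tz": -2,"yaw": 0,"grip": 0},{"tx": 0,"ty": 0,"tz": -3,"yaw": 0,"grip": 0},{"tx": 0,"ty": 0,"tz": -4,"yaw": 0,"grip": 0},{"tx": 0,"ty": 0,"tz": -4,"yaw": 0,"grip": 0},{"tx": 0,"ty": 0,"tz": -4,"yaw": 0,"grip": 0},{"tx": 0,"ty": 0,"tz": -3,"yaw": 0,"grip": 0},{"tx": 0,"ty": 0,"tz": -2,"yaw": 0,"grip": 0},{"tx": 0,"ty": 0,"tz": -1,"yaw": 0,"grip": 0},{"tx": 0,"ty": 0,"tz": 0,"yaw": -0.117,"grip": 0},{"tx": 0,"ty": 0,"tz": 0,"yaw": -0.117,"grip": 0},{"tx": 0,"ty": 0,"tz": 0,"yaw": -0.117,"grip": 0},{"tx": 0,"ty": 0,"tz": 0,"yaw": -0.117,"grip": 0},{"tx": 0,"ty": 0,"tz": 0,"yaw": -0.117,"grip": 0},{"tx": 0,"ty": 0,"tz": 0,"yaw": -0.117,"grip": 0},{"tx": 0,"ty": 0,"tz": 0,"yaw": -0.117,"grip": 0}]'

```text
time: 14.68
tcp_pos: [0.4886, -0.3087, 0.2278]
orientation: [-1.058, -2.957, -0.001]
force: [0.3, 0.3, -0.9]
finger_gap: 0.0279
grip_force: 29.9
```

Request:
arm_command --moves '[{"tx": 0.2,"ty": 1.5,"tz": 0,"yaw": 0,"grip": 0},{"tx": 0.2,"ty": 2.5,"tz": 0,"yaw": 0,"grip": 0},{"tx": 0.2,"ty": 3,"tz": 0,"yaw": 0,"grip": 0},{"tx": 0.2,"ty": 3,"tz": 0,"yaw": 0,"grip": 0},{"tx": 0.2,"ty": 3,"tz": 0,"yaw": 0,"grip": 0},{"tx": 0.2,"ty": 3,"tz": 0,"yaw": 0,"grip": 0},{"tx": 0.2,"ty": 3,"tz": 0,"yaw": 0,"grip": 0},{"tx": 0.2,"ty": 3,"tz": 0,"yaw": 0,"grip": 0},{"tx": 0.2,"ty": 3,"tz": 0,"yaw": 0,"grip": 0},{"tx": 0.2,"ty": 2.5,"tz": 0,"yaw": 0,"grip": 0},{"tx": 0.2,"ty": 1.5,"tz": 0,"yaw": 0,"grip": 0},{"tx": 0,"ty": 0.8,"tz": 0,"yaw": 0,"grip": 0},{"tx": 0,"ty": 0,"tz": 0,"yaw": 0,"grip": 0},{"tx": 0,"ty": 0,"tz": 0,"yaw": 0,"grip": 0}]'

```text
time: 15.85
tcp_pos: [0.662, -0.0663, 0.2283]
orientation: [-1.067, -2.954, 0.001]
force: [0.7, -0.5, -1.5]
finger_gap: 0.0276
grip_force: 29.9
```

Run:
```python
from h import *
import json
i=r.camera_info('wrist'); im=r.read_camera('wrist'); cv2.imwrite('pics/w6.png',im[:,:,::-1])
i['T']=np.array(i['T']).tolist(); json.dump(i,open('w6.json','w'))
for t in('eye_center','hook_pivot','hook_arm','driver_tip'): print(t,[(np.round(d['box']).tolist(),round(d['conf'],2)) for d in r.recognise('wrist',t)])
p,R=pose(); print(p, 'eye',proj('wrist',(.541,.037,.193),i),'tip',proj('wrist',p+R[:,0]*.123-R[:,2]*.0253,i))
plan((.664,-.066,.22),140)
```

```text
eye_center [([276.0, 1.0, 31.0, 8.0], 0.54)]
hook_pivot [([160.0, 0.0, 398.0, 316.0], 0.82)]
hook_arm [([362.0, 0.0, 198.0, 154.0], 0.63)]
driver_tip [([259.0, 25.0, 46.0, 292.0], 0.67), ([272.0, 1.0, 36.0, 8.0], 0.58)]
[ 0.66202743 -0.06653227  0.22891654] eye [286.33108924   0.59021378] tip [283.7895391   33.34270783]
head now 140.2 yaw 0.004 rad; tx -0.12 ty 0.17 tz 0.89 cm; tcp [ 0.662  -0.0665  0.2289]
```

View pics/w6.png

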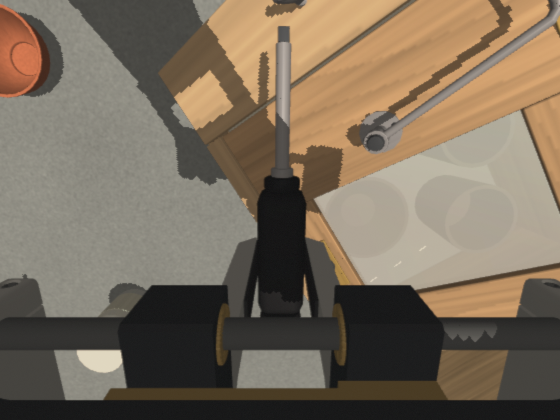

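The view shows the driver tip at (284,27) and shank column 283, with the eye just at the top edge (289,2) and the hook boss at (378,138). I move forward and aside to see the eye.

Request:
arm_command --moves '[{"tx": 1.5,"ty": 0.9,"tz": 0,"yaw": 0,"grip": 0},{"tx": 1.5,"ty": 0.9,"tz": 0,"yaw": 0,"grip": 0},{"tx": 1.5,"ty": 0.9,"tz": 0,"yaw": 0,"grip": 0},{"tx": 0,"ty": 0,"tz": 0,"yaw": 0,"grip": 0},{"tx": 0,"ty": 0,"tz": 0,"yaw": 0,"grip": 0},{"tx": 0,"ty": 0,"tz": 0,"yaw": 0,"grip": 0}]'

```text
time: 16.6
tcp_pos: [0.645, -0.0165, 0.2288]
orientation: [1.067, 2.955, -0.0]
force: [0.2, 0.8, -1.2]
finger_gap: 0.028
grip_force: 29.9
```

Run:
```python
from h import *
import json
i=r.camera_info('wrist'); im=r.read_camera('wrist')
i['T']=np.array(i['T']).tolist(); json.dump(i,open('w7.json','w')); cv2.imwrite('pics/w7full.png',im[:,:,::-1])
for t in('eye_center','hook_pivot'): print(t,[(np.round(d['box']).tolist(),round(d['conf'],2)) for d in r.recognise('wrist',t)])
e=proj('wrist',(.541,.037,.193),i);print(e,pose()[0]); 
c=np.clip(np.round(e).astype(int),[80,60],[480,360]); print(c)
cv2.imwrite('pics/w7.png',cv2.resize(im[c[1]-60:c[1]+60,c[0]-80:c[0]+80],None,fx=5,fy=5,interpolation=cv2.INTER_CUBIC)[:,:,::-1])
```

```text
eye_center [([233.0, 62.0, 38.0, 16.0], 0.69)]
hook_pivot [([137.0, 0.0, 422.0, 384.0], 0.75)]
[247.42198456  72.67810068] [ 0.64508395 -0.0167799   0.22854658]
[247  73]
```

View pics/w7.png

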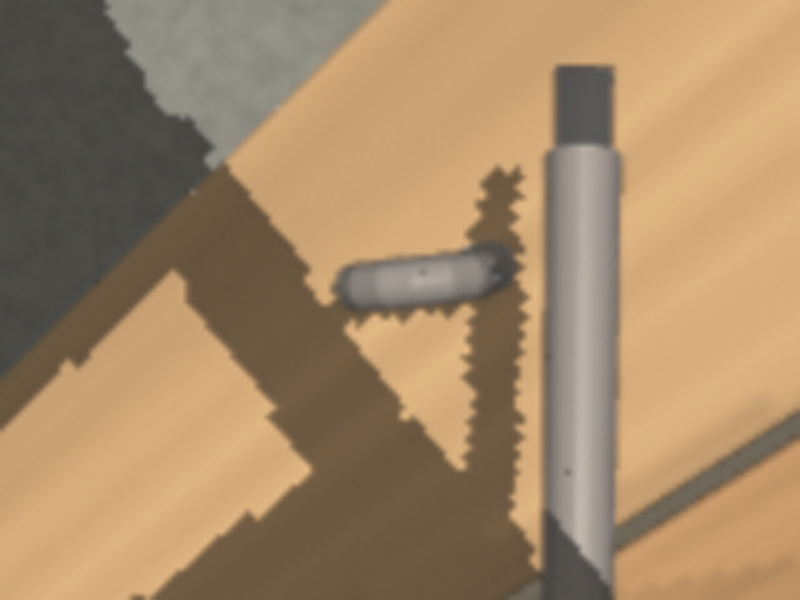

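The crop shows the eye's loop edge-on from (335,288) to (515,268), which puts its centre at full-image (252,69). The shank stands right of it with the tip at full (283.6,26). The loop normal is about 6° left of my heading. Now the numbers, using the profile along the shank to check the driver's pitch.

Run:
```python
from h import *
import json
i7=json.load(open('w7.json')); i6=json.load(open('w6.json'))
print('eye@.193',np.round(plane('wrist',(252,68.8),.193,i7),4))
t=lambda x,y:(x/2.4+120,y/2.4+50); s=lambda x,y:(x/1.763+170,y/1.7647+60)
print(tri(('wrist',(252,68.8),i7),('side',s(178,168)),('top',t(270,371))), tri(('wrist',(252,68.8),i7),('side',s(178,168))))
for a,b in (((335,288),(515,268)),):
    q=[plane('wrist',(167+u/5,13+v/5),.193,i7) for u,v in (a,b)]; d=q[1]-q[0]; print('loop line',np.round(q,4).tolist(),np.linalg.norm(d),'normal heading',np.degrees(np.arctan2(d[1],d[0]))+90)
p,R=pose(); print(p)
for x in (.123,.115,.051,.046,.038,-.038): print(x,proj('wrist',p+R[:,0]*x-R[:,2]*.0253,i7),proj('wrist',p+R[:,0]*x-R[:,2]*.0253+[0,0,.010],i7))
im=cv2.imread('pics/w7full.png').astype(int).max(2)
print([(y,int(im[y,279:289].mean())) for y in range(160,200,1)])
for y in (45,60,80,100,120,140,160): 
    row=im[y,265:302].tolist(); print(y,row)
# camera in tool frame
print(np.round(R.T@(np.array(i7['T'])[:3,3]-p),4), np.round(R.T@np.array(i7['T'])[:3,:3],4).tolist())
```

```text
eye@.193 [0.5412 0.0412 0.193 ]
(array([0.53937181, 0.04004276, 0.18303787]), [1.5835429808438963, 2.3654637027705188, 2.218843233270518]) (array([0.54058879, 0.04068533, 0.18282879]), [1.608370158628329, 1.6083701586283092])
loop line [[0.5339, 0.0305, 0.193], [0.5483, 0.052, 0.193]] 0.02586698218505318 normal heading 146.18466843906634
[ 0.64508395 -0.0167799   0.22854658]
0.123 [283.54047513  34.02950985] [283.75027093  27.84962071]
0.115 [283.47644806  51.20351984] [283.67906693  46.23481566]
0.051 [283.01993452 173.65435327] [283.17501834 176.38244656]
0.046 [282.98795848 182.23130133] [283.13994997 185.43725918]
0.038 [282.93778204 195.69015062] [283.08498321 199.62992385]
-0.038 [282.51441716 309.24950455] [282.62420117 318.60593463]
[(160, 79), (161, 80), (162, 80), (163, 80), (164, 80), (165, 80), (166, 80), (167, 79), (168, 74), (169, 72), (170, 79), (171, 79), (172, 80), (173, 80), (174, 80), (175, 79), (176, 79), (177, 70), (178, 32), (179, 19), (180, 23), (181, 24), (182, 24), (183, 23), (184, 23), (185, 22), (186, 22), (187, 22), (188, 22), (189, 22), (190, 21), (191, 2
[... 763 characters left out ...]
 171, 161, 152, 139, 132, 177, 214, 219, 221, 221, 220, 220, 220, 220, 219, 219, 218]
120 [112, 112, 111, 109, 108, 107, 118, 180, 201, 197, 132, 84, 76, 80, 83, 102, 153, 188, 191, 181, 168, 159, 148, 134, 116, 110, 109, 110, 115, 123, 155, 176, 195, 202, 203, 203, 201]
140 [96, 96, 97, 96, 96, 96, 96, 95, 95, 94, 79, 73, 77, 81, 82, 83, 83, 84, 83, 82, 81, 80, 76, 79, 125, 177, 187, 186, 185, 185, 183, 183, 182, 183, 185, 188, 189]
160 [99, 99, 101, 101, 101, 100, 100, 99, 99, 96, 77, 74, 77, 81, 83, 83, 82, 83, 82, 81, 81, 79, 74, 71, 78, 88, 89, 88, 90, 92, 91, 91, 89, 88, 89, 90, 91]
[ 0.0768 -0.0016 -0.1986] [[0.0017, -0.9648, -0.2628], [1.0, 0.0013, 0.0014], [-0.001, -0.2628, 0.9648]]
```

Run:
```python
from h import *
import json
i6=json.load(open('w6.json')); i7=json.load(open('w7.json'))
print('pivot~',np.round(plane('wrist',(376,141),.20,i6),4))
for z in(.183,.188,.193): print(z,proj('wrist',plane('wrist',(252,68.8),z,i7),i6))
a=np.radians(140); e=np.array([.5412,.0412]); t=e-.147*np.array([np.cos(a),np.sin(a)]); print(t)
plan((t[0],t[1],.168),140)
```

```text
pivot~ [0.6542 0.029  0.2   ]
0.183 [289.61480361  -0.60148717]
0.188 [290.44327943  -2.14464525]
0.193 [291.30926543  -3.75767154]
[ 0.65380853 -0.05328978]
head now 140.3 yaw 0.005 rad; tx -3.02 ty -2.24 tz 6.05 cm; tcp [ 0.6451 -0.0168  0.2285]
```

Request:
arm_command --moves '[{"tx": -1,"ty": -0.75,"tz": 0,"yaw": 0,"grip": 0},{"tx": -1,"ty": -0.75,"tz": 0,"yaw": 0,"grip": 0},{"tx": -1,"ty": -0.74,"tz": 0.5,"yaw": 0,"grip": 0},{"tx": 0,"ty": 0,"tz": 1.5,"yaw": 0,"grip": 0},{"tx": 0,"ty": 0,"tz": 2,"yaw": 0,"grip": 0},{"tx": 0,"ty": 0,"tz": 1.5,"yaw": 0,"grip": 0},{"tx": 0,"ty": 0,"tz": 0.5,"yaw": 0,"grip": 0},{"tx": 0,"ty": 0,"tz": 0,"yaw": 0,"grip": 0},{"tx": 0,"ty": 0,"tz": 0,"yaw": 0,"grip": 0},{"tx": 0,"ty": 0,"tz": 0,"yaw": 0,"grip": 0}]'

```text
time: 17.58
tcp_pos: [0.6542, -0.0529, 0.1699]
orientation: [1.066, 2.953, 0.001]
force: [0.2, 0.2, -0.3]
finger_gap: 0.0281
grip_force: 29.9
```

Run:
```python
from h import *
import json
i=r.camera_info('wrist'); im=r.read_camera('wrist'); s=r.read_camera('side')
i['T']=np.array(i['T']).tolist(); json.dump(i,open('w8.json','w')); cv2.imwrite('pics/w8full.png',im[:,:,::-1]);cv2.imwrite('pics/s8full.png',s[:,:,::-1])
print([(np.round(d['box']).tolist(),round(d['conf'],2)) for d in r.recognise('wrist','eye_center')])
p,R=pose(); print(p,r.observe()['grip_force']); G=p+R[:,0]*.004-R[:,2]*.0253
print('side tip',proj('side',G+R[:,0]*.123),'eye',proj('side',(.5412,.0412,.193)),proj('side',(.5412,.0412,.183)),'wrist tip',proj('wrist',G+R[:,0]*.123,i),'eye',proj('wrist',(.5412,.0412,.193),i))
W=im[0:100,190:390]; c=np.round(proj('side',(.5412,.0412,.193))).astype(int); S=s[c[1]-40:c[1]+35,c[0]-50:c[0]+50]; print(c)
W=cv2.resize(W,(800,400)[0:2] if 0 else (600,300),interpolation=cv2.INTER_CUBIC); S=cv2.resize(S,(400,300),interpolation=cv2.INTER_CUBIC)
cv2.imwrite('pics/c8.png',np.vstack([W,cv2.copyMakeBorder(S,0,0,0,200,cv2.BORDER_CONSTANT)])[:,:,::-1])
```

```text
[]
[ 0.6540445  -0.05255384  0.16955914] 29.90904003381729
side tip [277.83834853 152.55595369] eye [270.45185683 151.97356334] [270.48221171 154.82089314] wrist tip [284.00633529  23.87773769] eye [284.29615818 -19.5287962 ]
[270 152]
```

View pics/c8.png

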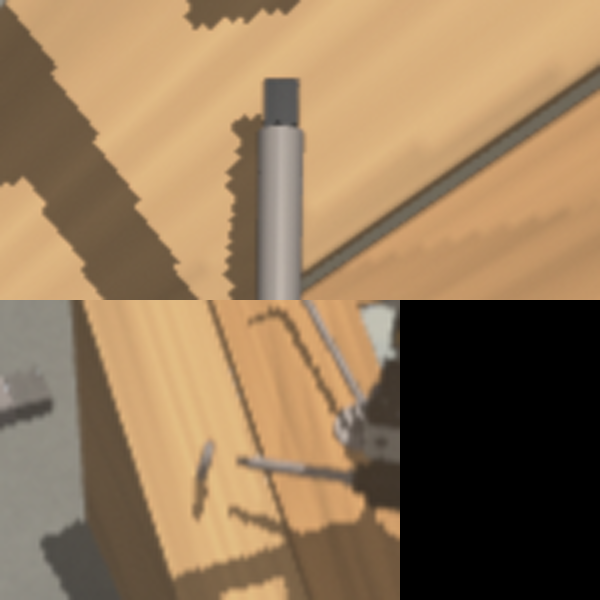

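The wrist crop shows the tip at full (284,26). The side crop shows the eye's loop at about (206,459) and the shank pointing to it from tip (238,460), nearly collinear and perhaps 1–2 mm high. I've used up the picture views, so from here I work by numeric segmentation. I move closer.

Request:
arm_command --moves '[{"tx": 0.4,"ty": 0,"tz": 0,"yaw": 0,"grip": 0},{"tx": 0.5,"ty": 0,"tz": 0,"yaw": 0,"grip": 0},{"tx": 0.4,"ty": 0,"tz": 0,"yaw": 0,"grip": 0},{"tx": 0,"ty": 0,"tz": 0,"yaw": 0,"grip": 0},{"tx": 0,"ty": 0,"tz": 0,"yaw": 0,"grip": 0},{"tx": 0,"ty": 0,"tz": 0,"yaw": 0,"grip": 0}]'

```text
time: 18.23
tcp_pos: [0.6438, -0.0441, 0.1688]
orientation: [1.066, 2.955, -0.0]
force: [-0.3, -0.9, -1.1]
finger_gap: 0.0278
grip_force: 29.9
```

```bash
cat >> h.py <<'E'
def sat(im,x0,x1,y0,y1):
    h=cv2.cvtColor(im,cv2.COLOR_RGB2HSV)[y0:y1,x0:x1]
    print('cols',x0,x1)
    for k,row in enumerate(h): print(y0+k,''.join('#' if s<45 else ('+' if s<75 else '.') if v>60 else ('D' if s<75 else 'o') for _,s,v in row))
E
python3 - <<'E'
from h import *
i=r.camera_info('wrist'); im=r.read_camera('wrist'); s=r.read_camera('side')
cv2.imwrite('pics/w9full.png',im[:,:,::-1]);cv2.imwrite('pics/s9full.png',s[:,:,::-1])
sat(s,258,310,138,168); sat(im,250,320,0,34)
p,R=pose(); print(p,r.observe()['force'])
G=p+R[:,0]*.003-R[:,2]*.0253
print('side tip',proj('side',G+R[:,0]*.123),'wrist tip',proj('wrist',G+R[:,0]*.123,i),'eye',proj('wrist',(.5412,.0412,.193),i),proj('side',(.5412,.0412,.193)))
E
```

```text
cols 258 310
138 ....................................................
139 ....................................................
140 ...............................................++...
141 ..............................................+++...
142 ..............................................##++++
143 ..............................................##++++
144 ..............................................###++#
145 ..............................................####++
146 ..............................................+###++
147 ...............................................++#++
148 .............++.................................+##+
149 .............+#.................................++#+
150 .............##..................................+++
151 ............+#+..+.+++++.+++.....................+++
152 ............+#....++########+++.....................
153 ............++.......++++#######++..................
154 ............++..............+++++++++++++...+.......
155 ............+.......................++++++++++......
156 ..........................................+++.......
157 
[... 2652 characters left out ...]
...###########...............................
28 ............................+##########+..............................
29 ............................+##########...............................
30 ............................+##########...............................
31 ............................+##########...............................
32 ............................+##########...............................
33 ............................+##########...............................
[ 0.64379375 -0.0442375   0.16862548] [ 0.72975388 -0.27720103 -0.36720491]
side tip [273.25076202 152.16314972] wrist tip [283.71347281  27.05397307] eye [284.16601201  10.99279258] [270.45185683 151.97356334]
```

```bash
cat > fit.py <<'E'
from h import *
import json
from scipy.optimize import least_squares
hb=np.radians(82.2); sl=np.radians(26)
up=np.array([np.cos(hb)*np.cos(sl),np.sin(hb)*np.cos(sl),np.sin(sl)]); left=np.array([-np.sin(hb),np.cos(hb),0]); nz=np.cross(up,left)
def torus(c,a):
    xe=up*np.cos(a)+left*np.sin(a); ye=np.cross(nz,xe)
    P=[]
    for t in np.linspace(0,2*np.pi,72,endpoint=False):
        rd=np.cos(t)*ye+np.sin(t)*nz
        for q in np.linspace(0,2*np.pi,12,endpoint=False): P.append(c+rd*(.009+.003*np.cos(q))+xe*.003*np.sin(q))
    return np.array(P)
def projs(P,i):
    T=np.array(i['T']);c=(P-T[:3,3])@T[:3,:3]; return np.c_[i['fx']*c[:,0]/c[:,2]+i['cx'],i['fy']*c[:,1]/c[:,2]+i['cy']]
def bbox(c,a,i): 
    u=projs(torus(c,a),i); return np.r_[u.min(0),u.max(0)]
E
python3 - <<'E'
from fit import *
i7=json.load(open('w7.json')); i9=r.camera_info('wrist'); si=r.camera_info('side')
o7=np.array([234,61.6,270.3,75.2]); o9=np.array([259.7,0.7,305,21.3])
f=lambda v:np.r_[bbox(v[:3],v[3],i7)-o7,bbox(v[:3],v[3],i9)-o9]
q=least_squares(f,[.541,.041,.190,1.07],x_scale=[.01,.01,.01,.3],diff_step=1e-3); print(np.round(q.x,4),np.round(q.fun,1))
c=q.x[:3];print('side bbox at fit',bbox(c,q.x[3],si),'at .193',bbox(np.r_[.5412,.0412,.193],1.07,si))
s=cv2.cvtColor(cv2.imread('pics/s9full.png'),cv2.COLOR_BGR2HSV)[:,:,1].astype(float)
def cen(col,y0,y1):
    v=s[y0:y1,col]; b=np.median(np.r_[v[:3],v[-3:]]); w=np.clip(b-v-15,0,None); return (w*np.arange(y0,y1)).sum()/w.sum(), w.sum()
cs=range(277,294); ys=[cen(k,146,160)[0] for k in cs]; m=np.polyfit(cs,ys,1); print('shank line',m,np.round(ys,1))
print('line at eye col 271.2:',np.polyval(m,271.2))
v=s[142:160,264:276]; b=np.median(v); w=np.clip(b-v-15,0,None); print(np.round(w).astype(int)); 
p,R=pose(); G=p+R[:,0]*.003-R[:,2]*.0253
print([np.round(proj('side',G+R[:,0]*x),2).tolist() for x in(.06,.115,.123)])
E
```

```text
[0.5399 0.0413 0.1887 1.1042] [ 1.1  0.5 -2.4 -0.5  0.1 -0.1  0.8  0.1]
side bbox at fit [268.18944367 148.79942629 271.85563414 157.84741733] at .193 [268.53563599 147.46562365 272.37473719 156.47360725]
shank line [  0.15346703 109.00849526] [151.6 151.8 151.9 152.1 152.2 152.2 152.2 152.1 152.4 153.3 153.3 153.1
 153.3 153.5 153.5 153.9 154.2]
line at eye col 271.2: 150.62875266158622
[[ 0  0  0  0  0  0  0  0  0  0  0  0]
 [ 0  0  0  0  0  0  0  0  0  0  0  0]
 [ 0  0  0  0  0  0  0  0  0  0  0  0]
 [ 0  0  0  0  0  0  0  0  0  0  0  0]
 [ 0  0  0  0  0  0  0  0  0  0  0  0]
 [ 0  0  0  0  0  0  0  0 14  0  0  0]
 [ 0  0  0  0  0  0  0 29 48  3  0  0]
 [ 0  0  0  0  0  0  0 45 54  2  0  0]
 [ 0  0  0  0  0  0  1 50 50  0  0  0]
 [ 0  0  0  0  0  0 22 55 37  0  0 21]
 [ 0  0  0  0  0  0 35 55 19  0  0 16]
 [ 0  0  0  0  0  0 36 43  0  0  0  0]
 [ 0  0  0  0  0 12 39 26  0  0  0  0]
 [ 0  0  0  0  0  8 36  8  0  0  0  0]
 [ 0  0  0  0  0  4 18  0  0  0  0  0]
 [ 0  0  0  0  0  0  0  0  0  0  0  0]
 [ 0  0  0  0  0  0  0  0  0  0  0  0]
 [ 0  0  0  0  0  0  0  0  0  0  0  0]]
[[297.06, 155.54], [276.26, 152.59], [273.25, 152.16]]
```

The fit puts the eye centre at about (0.540,0.041,0.189–0.193), 1 mm left of my line, with the shank 1–2 mm high. I correct and start inserting gently.

Request:
arm_command --moves '[{"tx": 0,"ty": -0.1,"tz": 0.15,"yaw": 0,"grip": 0},{"tx": 0,"ty": 0,"tz": 0,"yaw": 0,"grip": 0},{"tx": 0.3,"ty": 0,"tz": 0,"yaw": 0,"grip": 0},{"tx": 0.3,"ty": 0,"tz": 0,"yaw": 0,"grip": 0},{"tx": 0.3,"ty": 0,"tz": 0,"yaw": 0,"grip": 0},{"tx": 0.3,"ty": 0,"tz": 0,"yaw": 0,"grip": 0},{"tx": 0,"ty": 0,"tz": 0,"yaw": 0,"grip": 0},{"tx": 0,"ty": 0,"tz": 0,"yaw": 0,"grip": 0}]'

```text
time: 19.0
tcp_pos: [0.6338, -0.0371, 0.1673]
orientation: [1.066, 2.955, 0.0]
force: [0.0, 1.0, -1.1]
finger_gap: 0.0278
grip_force: 29.9
```

Run:
```python
from h import *
i=r.camera_info('wrist'); im=r.read_camera('wrist')
sat(im,255,312,6,56)
p,R=pose(); o=r.observe(); print(p,o['force'],R.T@o['force'])
G=p+R[:,0]*.003-R[:,2]*.0253
print('wrist tip',proj('wrist',G+R[:,0]*.123,i),'115',proj('wrist',G+R[:,0]*.115,i),'eye',proj('wrist',(.5405,.0412,.191),i))
```

```text
cols 255 312
6 .........................................................
7 .........................................................
8 .........................................................
9 .........................................................
10 .........................................................
11 .........................................................
12 .........................................................
13 .........................................................
14 .........................................................
15 .........................................................
16 .........................................................
17 .........................................................
18 .........................................................
19 .........................................................
20 .........................................................
21 .........................................................
22 .........................................................
23 ...................................................
[... 1474 characters left out ...]
.....................###############.....................
49 .....................###############.....................
50 .....................###############.....................
51 .....................###############.....................
52 .....................##############+.....................
53 .....................##############+.....................
54 .....................##############+.....................
55 .....................##############+.....................
[ 0.63386767 -0.03723258  0.16726864] [-0.71600204  0.17215388 -1.61746008] [ 0.66125744 -0.32483078  1.61731151]
wrist tip [283.72607944  27.07880776] 115 [283.66896898  44.45477557] eye [285.08546615  36.84343487]
```

Run:
```python
from h import *
im=r.read_camera('wrist').max(2)
for y in range(24,50,1): print(y,*['%3d'%v for v in im[y,262:306:2]])
```

```text
24 209 210 210 213 213 214 215 216 216 215 216 215 216 217 218 218 219 220 222 223 225 226
25 210 210 211 213 214 214 216 216 208 205 205 205 206 208 217 219 220 221 223 224 225 224
26 210 210 213 214 214 215 216 216 142 106 108 108 107 127 208 216 218 217 219 221 224 223
27 211 212 213 214 215 216 216 214 114  84  87  89  91 106 195 185 187 171 168 187 213 219
28 212 213 214 215 216 216 213 207 113  92  94 101 110 136 137 143 141 135 136 141 133 181
29 212 214 214 213 210 207 185 163 123 124 131 137 142 146 148 153 152 143 143 144 129 131
30 213 214 207 184 161 136 133 142 142 146 151 155 151 157 161 163 163 151 149 150 143 119
31 213 201 141 130 131 130 139 153 156 159 161 164 128 156 166 167 167 155 150 151 149 121
32 206 131 114 133 137 138 149 162 163 164 164 169 165 167 168 169 168 156 149 149 150 120
33 171 107 125 140 141 142 154 166 165 167 167 172 173 170 170 170 170 156 148 148 147 117
34 133 106 131 142 142 141 153 166 167 168 168 177 180 171 171 171 170 155 146 145 143 114
35 115 105 134 141 141 141 153 167 167 168 167 180 179 167 166 164 163 151 141 141 141 111
36 108 1
[... 565 characters left out ...]
 90  93  93  96  85  82  96 112  72  69  62  64 126 133 132 208
43  93  75  70  76  82  78  73  71  85 124  92  89 151 149  97  94  80  85 129 117 176 218
44 107  84  71  69  69  73  78  75 125 155 121 113 167 154 121 106 122 108 110 173 215 221
45 111 107  98  98  99 110 110  96 135 158 163 164 169 153 123 109 187 117 138 214 220 222
46 111 111 110 112 113 115 115  99 135 159 172 181 169 153 122 135 212 155 198 219 221 223
47 111 112 113 113 114 116 115  99 135 159 173 182 169 153 124 192 214 212 217 221 223 225
48 112 112 113 114 115 117 115  99 135 158 173 182 170 153 128 205 215 217 220 222 224 225
49 112 112 114 115 116 117 116 100 135 158 173 182 169 153 129 206 216 219 221 224 225 225
```

The loop's shading runs unbroken over the blade, so the blade is through the loop. I push on.

Request:
arm_command --moves '[{"tx": 0.25,"ty": 0,"tz": 0,"yaw": 0,"grip": 0},{"tx": 0.25,"ty": 0,"tz": 0,"yaw": 0,"grip": 0},{"tx": 0.25,"ty": 0,"tz": 0,"yaw": 0,"grip": 0},{"tx": 0.25,"ty": 0,"tz": 0,"yaw": 0,"grip": 0},{"tx": 0,"ty": 0,"tz": 0,"yaw": 0,"grip": 0}]'

```text
time: 19.52
tcp_pos: [0.6259, -0.0305, 0.1672]
orientation: [-1.066, -2.955, -0.0]
force: [-0.2, -1.0, -1.2]
finger_gap: 0.0276
grip_force: 29.9
```

Request:
arm_command --moves '[{"tx": 0.4,"ty": 0,"tz": 0,"yaw": 0,"grip": 0},{"tx": 0.4,"ty": 0,"tz": 0,"yaw": 0,"grip": 0},{"tx": 0.4,"ty": 0,"tz": 0,"yaw": 0,"grip": 0},{"tx": 0.4,"ty": 0,"tz": 0,"yaw": 0,"grip": 0},{"tx": 0.4,"ty": 0,"tz": 0,"yaw": 0,"grip": 0},{"tx": 0,"ty": 0,"tz": 0,"yaw": 0,"grip": 0},{"tx": 0,"ty": 0,"tz": 0,"yaw": 0,"grip": 0}]'

```text
time: 20.1
tcp_pos: [0.6107, -0.018, 0.1673]
orientation: [1.066, 2.955, 0.0]
force: [-1.0, -0.4, -1.7]
finger_gap: 0.0278
grip_force: 29.9
```

Run:
```python
from h import *
i=r.camera_info('wrist'); im=r.read_camera('wrist')
sat(im,250,316,0,100)
p,R=pose(); o=r.observe(); print(p,R.T@o['force'])
G=p+R[:,0]*.003-R[:,2]*.0253
print('wrist tip',proj('wrist',G+R[:,0]*.123,i),'115',proj('wrist',G+R[:,0]*.115,i),'eye',proj('wrist',(.5405,.0412,.191),i), R.T@(np.array([.5405,.0412,.192])-G))
```

```text
cols 250 316
0 #################################################+................
1 ################################################..................
2 ###############################################...................
3 #############################################+....................
4 ############################################+.....................
5 ###########################################+......................
6 ##########################################+.......................
7 #########################################+........................
8 ########################################+.........................
9 #######################################...........................
10 ######################################............................
11 ####################################+.............................
12 ###################################+..............................
13 ##################################+...............................
14 #################################+................................
15 ################################+...........
[... 5415 characters left out ...]
 ...................++##################################...........
94 .................######################################...........
95 ..............+########################################...........
96 .............+#########################################...........
97 ............+##########################################+..........
98 ............+##########################################+..........
99 ............###########################################...........
[ 0.61081789 -0.01809712  0.16727742] [-0.14143384 -0.76058375  0.61920491]
wrist tip [283.77135844  27.15056208] 115 [283.71257122  44.52664441] eye [284.83474683  98.22838122] [0.08897354 0.00072562 0.00055528]
```

The shank is 89 mm in, through the loop, with no force. I turn the driver clockwise about the eye.

Request:
arm_command --moves '[{"tx": 0,"ty": -0.92,"tz": 0,"yaw": 0.1,"grip": 0},{"tx": 0,"ty": -0.92,"tz": 0,"yaw": 0.1,"grip": 0},{"tx": 0,"ty": -0.92,"tz": 0,"yaw": 0.1,"grip": 0},{"tx": 0,"ty": -0.92,"tz": 0,"yaw": 0.1,"grip": 0},{"tx": 0,"ty": -0.92,"tz": 0,"yaw": 0.1,"grip": 0},{"tx": 0,"ty": -0.92,"tz": 0,"yaw": 0.1,"grip": 0},{"tx": 0,"ty": 0,"tz": 0,"yaw": 0,"grip": 0},{"tx": 0,"ty": 0,"tz": 0,"yaw": 0,"grip": 0}]'

```text
time: 20.82
tcp_pos: [0.5669, -0.0503, 0.1674]
orientation: [1.889, 2.51, 0.0]
force: [-1.5, -0.7, -0.7]
finger_gap: 0.0278
grip_force: 29.9
```

```bash
cat > chk.py <<'E'
from h import *
def chk(E=(.5405,.0412,.192)):
    p,R=pose(); o=r.observe(); G=p+R[:,0]*.003-R[:,2]*.0253
    print('tcp',np.round(p,4),'head %.1f'%np.degrees(np.arctan2(R[1,0],R[0,0])),'F tool',np.round(R.T@o['force'],1),'T',np.round(o['torque'],2),'eye in driver (tool axes)',np.round(R.T@(np.array(E)-G),4),'gap',round(o['finger_gap'],4))
E
python3 -c "
from chk import *
chk()"
```

```text
tcp [ 0.5669 -0.0503  0.1674] head 106.1 F tool [-0.2 -1.7  0.7] T [-0.17  0.28  0.22] eye in driver (tool axes) [ 0.0922 -0.      0.0007] gap 0.0278
```

Request:
arm_command --moves '[{"tx": 0,"ty": -0.95,"tz": 0,"yaw": 0.1,"grip": 0},{"tx": 0,"ty": -0.95,"tz": 0,"yaw": 0.1,"grip": 0},{"tx": 0,"ty": -0.95,"tz": 0,"yaw": 0.1,"grip": 0},{"tx": 0,"ty": -0.95,"tz": 0,"yaw": 0.1,"grip": 0},{"tx": 0,"ty": -0.95,"tz": 0,"yaw": 0.1,"grip": 0},{"tx": 0,"ty": -0.95,"tz": 0,"yaw": 0.1,"grip": 0},{"tx": 0,"ty": 0,"tz": 0,"yaw": 0,"grip": 0},{"tx": 0,"ty": 0,"tz": 0,"yaw": 0,"grip": 0}]'

```text
time: 21.48
tcp_pos: [0.5111, -0.0516, 0.1675]
orientation: [2.544, 1.843, 0.001]
force: [-1.5, 0.7, 0.2]
finger_gap: 0.0273
grip_force: 30.0
```

Run:
```python
from chk import *
chk()
i=r.camera_info('wrist'); im=r.read_camera('wrist'); cv2.imwrite('pics/w12.png',im[:,:,::-1])
h=cv2.cvtColor(im,cv2.COLOR_RGB2HSV)
e=np.round(proj('wrist',(.5405,.0412,.192),i)).astype(int); print(e)
for y in range(e[1]-26,e[1]+26): print(y,''.join('#' if s<60 and v>50 else '.' for _,s,v in h[y,e[0]-40:e[0]+40]))
```

```text
tcp [ 0.5111 -0.0516  0.1675] head 71.9 F tool [ 0.2 -1.6 -0.2] T [0.27 0.33 0.39] eye in driver (tool axes) [ 0.0943 -0.001   0.0008] gap 0.0273
[280  84]
58 .................................###############................................
59 .................................###############................................
60 .................................###############................................
61 .................................###############................................
62 .................................###############................................
63 .................................###############................................
64 .................................###############................................
65 .................................###############................................
66 .................................###############................................
67 .................................###############................................
68 ................................################................................
69 .................
[... 2733 characters left out ...]
....................
102 .........................#######################................................
103 ...........................#####################................................
104 .................................###############................................
105 .................................###############................................
106 ..................................##############................................
107 ..................................##############................................
108 ..................................##############................................
109 ..................................##############................................
```

Request:
arm_command --moves '[{"tx": 0,"ty": -1.0,"tz": 0,"yaw": 0.1,"grip": 0},{"tx": 0,"ty": -1.0,"tz": 0,"yaw": 0.1,"grip": 0},{"tx": 0,"ty": -1.0,"tz": 0,"yaw": 0.1,"grip": 0},{"tx": 0,"ty": 0,"tz": 0,"yaw": 0,"grip": 0},{"tx": 0,"ty": 0,"tz": 0,"yaw": 0,"grip": 0}]'

```text
time: 21.95
tcp_pos: [0.4838, -0.04, 0.1673]
orientation: [2.79, 1.441, -0.0]
force: [-2.2, -5.3, 0.5]
finger_gap: 0.0276
grip_force: 30.0
```

```bash
cat > ang.py <<'E'
from fit import *
from chk import chk
def mask(im):
    h=cv2.cvtColor(im,cv2.COLOR_RGB2HSV); return (h[:,:,1]<60)&(h[:,:,2]>50)
def eyeang(im,i,E=(.5405,.0412,.192),drv=True):
    """best a by IoU of rendered torus (+shank) over small centre shifts"""
    m=mask(im); p,R=pose(); G=p+R[:,0]*.003-R[:,2]*.0253
    e=np.round(proj('wrist',E,i)).astype(int); x0,y0,x1,y1=e[0]-34,e[1]-34,e[0]+34,e[1]+34
    m=m[max(y0,0):y1,x0:x1]
    best=[]
    for a in np.arange(-.6,1.3,.05):
        u=projs(torus(np.array(E),a),i)
        for dx in range(-4,5,2):
            for dy in range(-4,5,2):
                M=np.zeros(im.shape[:2],np.uint8)
                q=np.round((u+[dx,dy]).reshape(72,12,2)).astype(np.int32)
                for k in range(72): cv2.fillConvexPoly(M,cv2.convexHull(np.vstack([q[k],q[(k+1)%72]])),1)
                if drv:
                    L=[G+R[:,0]*x+R[:,1]*s*.004 for x,s in((.05,-1),(.115,-1),(.115,1),(.05,1))]
                    cv2.fillConvexPoly(M,np.round(projs(np.array(L),i)).astype(np.int32),1)
                Mc=M[max(y0,0):y1,x0:x1]>0
                best.append(((Mc&m).sum()/(Mc|m).sum(),a,dx,dy))
    best.sort(reverse=True)
    seen=[]; 
    for b in best:
        if all(abs(b[1]-s[1])>.01 for s in seen): seen.append(b)
        if len(seen)==4: break
    print('eye joint ~',[(round(b[0],3),round(-b[1],2),b[2],b[3]) for b in seen])
E
python3 - <<'E'
from ang import *
chk(); i=r.camera_info('wrist'); im=r.read_camera('wrist'); eyeang(im,i)
E
```

```text
tcp [ 0.4838 -0.04    0.1673] head 54.6 F tool [-5.6  1.2 -0.5] T [-0.68  0.36  0.08] eye in driver (tool axes) [ 0.096  -0.0008  0.0006] gap 0.0276
eye joint ~ [(np.float64(0.86), np.float64(-0.25), 0, 2), (np.float64(0.856), np.float64(-0.3), 0, 2), (np.float64(0.854), np.float64(-0.2), 0, 2), (np.float64(0.85), np.float64(-0.15), 0, 2)]
```

Request:
arm_command --moves '[{"tx": 0,"ty": -0.96,"tz": 0,"yaw": 0.1,"grip": 0},{"tx": 0,"ty": -0.96,"tz": 0,"yaw": 0.1,"grip": 0},{"tx": 0,"ty": 0,"tz": 0,"yaw": 0,"grip": 0},{"tx": 0,"ty": 0,"tz": 0,"yaw": 0,"grip": 0},{"tx": 0,"ty": 0,"tz": 0,"yaw": 0,"grip": 0}]'

```text
time: 22.42
tcp_pos: [0.4689, -0.0276, 0.1672]
orientation: [-2.922, -1.154, -0.0]
force: [0.1, 2.0, 0.1]
finger_gap: 0.0276
grip_force: 30.0
```

Run:
```python
from ang import *
chk(); i=r.camera_info('wrist'); im=r.read_camera('wrist'); eyeang(im,i)
m=mask(im); e=np.round(proj('wrist',(.5405,.0412,.192),i)).astype(int); print(e)
for y in range(e[1]-26,e[1]+28,2): print(y,''.join('#' if v else '.' for v in m[y,e[0]-40:e[0]+40]))
```

```text
tcp [ 0.4689 -0.0276  0.1672] head 43.1 F tool [ 1.4 -1.4 -0.1] T [ 0.53 -0.03  0.34] eye in driver (tool axes) [ 0.0963 -0.0012  0.0005] gap 0.0276
eye joint ~ [(np.float64(0.823), np.float64(-0.05), 0, 2), (np.float64(0.821), np.float64(-0.0), 0, 0), (np.float64(0.818), np.float64(0.05), 0, 2), (np.float64(0.816), np.float64(-0.15), 0, 2)]
[278  80]
54 ..................................###############...............................
56 ..................................###############...............................
58 ..................................###############...............................
60 ..................................###############...............................
62 ..................................###############...............................
64 ..................................######################........................
66 ..........................#################################.....................
68 .........................####################################...................
70 ........................#####################################..........
[... 825 characters left out ...]
........................
92 .......................##########################...............................
94 ........................#########################...............................
96 .........................########################...............................
98 ...........................######################...............................
100 ...................................##############...............................
102 ...................................##############...............................
104 ...................................##############...............................
106 ...................................##############...............................
```

The eye measures about −0.02 rad. I relieve the lever a little (within the loop's play) and draw the shank out.

Request:
arm_command --moves '[{"tx": 0,"ty": 0.96,"tz": 0,"yaw": -0.1,"grip": 0},{"tx": 0,"ty": 0.96,"tz": 0,"yaw": -0.1,"grip": 0},{"tx": 0,"ty": 0.96,"tz": 0,"yaw": -0.1,"grip": 0},{"tx": 0,"ty": -0.05,"tz": 0,"yaw": 0,"grip": 0},{"tx": -0.4,"ty": 0,"tz": 0,"yaw": 0,"grip": 0},{"tx": -0.5,"ty": 0,"tz": 0,"yaw": 0,"grip": 0},{"tx": -0.5,"ty": 0,"tz": 0,"yaw": 0,"grip": 0},{"tx": -0.6,"ty": 0,"tz": 0,"yaw": 0,"grip": 0},{"tx": -0.6,"ty": 0,"tz": 0,"yaw": 0,"grip": 0},{"tx": -0.6,"ty": 0,"tz": 0,"yaw": 0,"grip": 0},{"tx": -0.8,"ty": 0,"tz": 0,"yaw": 0,"grip": 0},{"tx": -0.8,"ty": 0,"tz": 0,"yaw": 0,"grip": 0},{"tx": 0,"ty": 0,"tz": 0,"yaw": 0,"grip": 0},{"tx": 0,"ty": 0,"tz": 0,"yaw": 0,"grip": 0}]'

```text
time: 23.63
tcp_pos: [0.4654, -0.0882, 0.1672]
orientation: [2.72, 1.572, 0.0]
force: [-0.1, -0.0, -0.9]
finger_gap: 0.0276
grip_force: 30.0
```

Run:
```python
from ang import *
chk(); i=r.camera_info('wrist'); im=r.read_camera('wrist'); print(proj('wrist',(.5405,.0412,.192),i)); s=r.read_camera('side'); cv2.imwrite('pics/s13.png',s[:,:,::-1])
```

```text
tcp [ 0.4654 -0.0882  0.1672] head 60.0 F tool [-0.1 -0.1  0.9] T [-0.08  0.07 -0.01] eye in driver (tool axes) [0.1466 0.0005 0.0005] gap 0.0276
[282.71763546 -30.99508245]
```

Request:
arm_command --moves '[{"tx": 0,"ty": 0,"tz": -2,"yaw": 0,"grip": 0},{"tx": 0,"ty": 0,"tz": -3,"yaw": 0,"grip": 0},{"tx": 0,"ty": 1,"tz": -2,"yaw": 0,"grip": 0},{"tx": 1.5,"ty": 1.5,"tz": 0,"yaw": 0,"grip": 0},{"tx": 2,"ty": 1,"tz": 0,"yaw": 0,"grip": 0},{"tx": 1.5,"ty": 0.5,"tz": 0,"yaw": 0,"grip": 0},{"tx": 0,"ty": 0,"tz": 0,"yaw": 0,"grip": 0},{"tx": 0,"ty": 0,"tz": 0,"yaw": 0,"grip": 0},{"tx": 0,"ty": 0,"tz": 0,"yaw": 0,"grip": 0}]'

```text
time: 24.48
tcp_pos: [0.5247, -0.0644, 0.237]
orientation: [-2.719, -1.573, 0.001]
force: [0.2, -0.3, -1.3]
finger_gap: 0.028
grip_force: 30.0
```

Run:
```python
from ang import *
chk(); i=r.camera_info('wrist'); im=r.read_camera('wrist'); cv2.imwrite('pics/w14.png',im[:,:,::-1]); json.dump({**i,'T':np.array(i['T']).tolist()},open('w14.json','w'))
e=np.round(proj('wrist',(.5405,.0412,.192),i)).astype(int); print(e); eyeang(im,i,drv=True)
m=mask(im)
for y in range(e[1]-26,e[1]+28,1): print(y,''.join('#' if v else '.' for v in m[y,e[0]-34:e[0]+34]))
```

```text
tcp [ 0.5247 -0.0644  0.237 ] head 60.1 F tool [-0.2  0.3  1.3] T [-0.04  0.15  0.02] eye in driver (tool axes) [ 0.0965 -0.039   0.0703] gap 0.028
[230  94]
eye joint ~ [(np.float64(0.776), np.float64(-0.05), 0, 0), (np.float64(0.766), np.float64(-0.0), 0, 0), (np.float64(0.761), np.float64(0.05), 0, 0), (np.float64(0.754), np.float64(-0.15), 0, 0)]
68 ....................................................................
69 ....................................................................
70 ....................................................................
71 ....................................................................
72 ....................................................................
73 ....................................................................
74 ....................................................................
75 ....................................................................
76 ....................................................................
77 ....................................................................
78 ........................
[... 2462 characters left out ...]
...........................................
113 ....................................................................
114 ....................................................................
115 ....................................................................
116 ....................................................................
117 ....................................................................
118 ....................................................................
119 ....................................................................
120 ....................................................................
121 #...................................................................
```

The eye is square (about −0.05 rad) and matches the model at the assumed centre. Now I lay the driver down near where it was.

```bash
python3 -c "
from h import *
plan((.489,-.309,.237),60); plan((.489,-.309,-.0108),60)"
```

```text
head now 60.1 yaw 0.001 rad; tx -22.95 ty 9.13 tz 0.02 cm; tcp [ 0.5247 -0.0646  0.2372]
head now 60.1 yaw 0.001 rad; tx -22.95 ty 9.13 tz 24.80 cm; tcp [ 0.5247 -0.0646  0.2372]
```

Request:
arm_command --moves '[{"tx": -1.5,"ty": 0.6,"tz": 0,"yaw": 0,"grip": 0},{"tx": -3,"ty": 1.2,"tz": 0,"yaw": 0,"grip": 0},{"tx": -3.5,"ty": 1.4,"tz": 0,"yaw": 0,"grip": 0},{"tx": -3.5,"ty": 1.4,"tz": 0,"yaw": 0,"grip": 0},{"tx": -3.5,"ty": 1.4,"tz": 0,"yaw": 0,"grip": 0},{"tx": -3.5,"ty": 1.4,"tz": 0,"yaw": 0,"grip": 0},{"tx": -3,"ty": 1.2,"tz": 1,"yaw": 0,"grip": 0},{"tx": -1.45,"ty": 0.53,"tz": 2.5,"yaw": 0,"grip": 0},{"tx": 0,"ty": 0,"tz": 3.5,"yaw": 0,"grip": 0},{"tx": 0,"ty": 0,"tz": 3.5,"yaw": 0,"grip": 0},{"tx": 0,"ty": 0,"tz": 3.5,"yaw": 0,"grip": 0},{"tx": 0,"ty": 0,"tz": 3.5,"yaw": 0,"grip": 0},{"tx": 0,"ty": 0,"tz": 2.5,"yaw": 0,"grip": 0},{"tx": 0,"ty": 0,"tz": 1.7,"yaw": 0,"grip": 0},{"tx": 0,"ty": 0,"tz": 1.2,"yaw": 0,"grip": 0},{"tx": 0,"ty": 0,"tz": 0.8,"yaw": 0,"grip": 0},{"tx": 0,"ty": 0,"tz": 0.5,"yaw": 0,"grip": 0},{"tx": 0,"ty": 0,"tz": 0,"yaw": 0,"grip": 0},{"tx": 0,"ty": 0,"tz": 0,"yaw": 0,"grip": 0}]'

```text
time: 26.12
tcp_pos: [0.4901, -0.3092, -0.004]
orientation: [2.719, 1.572, 0.001]
force: [-1.0, -0.5, -0.8]
finger_gap: 0.0275
grip_force: 30.0
```

Request:
arm_command --moves '[{"tx": 0,"ty": 0,"tz": 0.3,"yaw": 0,"grip": 0},{"tx": 0,"ty": 0,"tz": 0.2,"yaw": 0,"grip": 0},{"tx": 0,"ty": 0,"tz": 0.1,"yaw": 0,"grip": 0},{"tx": 0,"ty": 0,"tz": 0,"yaw": 0,"grip": 0},{"tx": 0,"ty": 0,"tz": 0,"yaw": 0,"grip": 0}]'

```text
time: 26.53
tcp_pos: [0.4898, -0.3089, -0.0108]
orientation: [2.719, 1.573, 0.0]
force: [0.4, 0.8, -0.7]
finger_gap: 0.0278
grip_force: 30.0
```

Request:
arm_command --moves '[{"tx": 0,"ty": 0,"tz": 0.05,"yaw": 0,"grip": 0},{"tx": 0,"ty": 0,"tz": 0,"yaw": 0,"grip": 0},{"tx": 0,"ty": 0,"tz": 0,"yaw": 0,"grip": 0.4},{"tx": 0,"ty": 0,"tz": 0,"yaw": 0,"grip": 0.6},{"tx": 0,"ty": 0,"tz": 0,"yaw": 0,"grip": 0.6},{"tx": 0,"ty": 0,"tz": 0,"yaw": 0,"grip": 0.6},{"tx": 0,"ty": 0,"tz": 0,"yaw": 0,"grip": 0.6},{"tx": 0,"ty": 0,"tz": 0,"yaw": 0,"grip": 0.6},{"tx": 0,"ty": 0,"tz": 0,"yaw": 0,"grip": 0.6},{"tx": 0,"ty": 0,"tz": 0,"yaw": 0,"grip": 0.6}]'

```text
time: 27.37
tcp_pos: [0.4898, -0.3089, -0.0113]
orientation: [2.719, 1.573, -0.0]
force: [-0.7, -0.1, -0.8]
finger_gap: 0.0559
grip_force: 0.0
```

Request:
arm_command --moves '[{"tx": 0,"ty": 0,"tz": -1,"yaw": 0,"grip": 0.6},{"tx": 0,"ty": 0,"tz": -2,"yaw": 0,"grip": 0.6},{"tx": 0,"ty": 0,"tz": -3.5,"yaw": 0,"grip": 0.6},{"tx": 0,"ty": 0,"tz": -4,"yaw": 0,"grip": 0.3},{"tx": 0,"ty": 0,"tz": -4,"yaw": 0,"grip": 0},{"tx": 0,"ty": 0,"tz": -4,"yaw": 0,"grip": 0},{"tx": 0,"ty": 0,"tz": -4,"yaw": 0,"grip": 0},{"tx": 0,"ty": 0,"tz": -3,"yaw": 0,"grip": 0},{"tx": 0,"ty": 0,"tz": 0,"yaw": 0,"grip": 0}]'

```text
time: 28.12
tcp_pos: [0.4911, -0.3098, 0.2515]
orientation: [2.711, 1.568, 0.007]
force: [0.4, 0.3, -0.2]
finger_gap: 0.0198
grip_force: 0.0
```

Run:
```python
from h import *
o=r.observe(); print(o['time'],o['tcp_pos'],o['finger_gap'])
i=r.camera_info('wrist'); im=r.read_camera('wrist')
print([(np.round(d['box']).tolist(),round(d['conf'],2)) for d in r.recognise('wrist','driver_grip')])
a=np.radians(60); x=np.array([np.cos(a),np.sin(a),0]); G=np.array([.4898,-.3089,.014])+x*.003
print([np.round(proj('wrist',G+x*k,i)).tolist() for k in(-.038,0,.046,.123)])
g=im.max(2); ys,xs=np.nonzero(g[60:330,200:360]<60); print(len(xs))
print([(y,int(g[y,278:288].mean())) for y in range(60,300,12)])
```

```text
28.1167 [ 0.49110247 -0.30975661  0.25148054] 0.019842283507062772
[([344.0, 254.0, 105.0, 31.0], 0.97), ([267.0, 92.0, 23.0, 120.0], 0.78), ([205.0, 248.0, 82.0, 68.0], 0.7)]
[[278.0, 204.0], [278.0, 178.0], [278.0, 146.0], [278.0, 88.0]]
6534
[(60, 138), (72, 140), (84, 139), (96, 145), (108, 145), (120, 143), (132, 144), (144, 140), (156, 45), (168, 52), (180, 49), (192, 43), (204, 27), (216, 87), (228, 81), (240, 141), (252, 139), (264, 142), (276, 142), (288, 140)]
```

The driver lies where it was put, released. Next is the hook: I measure its angle from the earlier wrist image.

```bash
cat > hook.py <<'E'
from fit import *
E=np.array([.5405,.0412,.192]); P=E-.115*left+.007*up
def adir(t): return left*np.cos(t)+up*np.sin(t)
def mdir(t): return -left*np.sin(t)+up*np.cos(t)
def theta(n,p,info=None):
    o,d=ray(n,p,info); X=o+d*((P-o)@nz)/(d@nz); v=X-P; return np.arctan2(v@up,v@left),np.hypot(v@up,v@left)
def wp(t,rho,d,dz=-.031):
    C=P+rho*adir(t)+d*mdir(t); m=mdir(t); return np.r_[C[:2],C[2]+dz],np.degrees(np.arctan2(m[1],m[0]))
E
python3 - <<'E'
from hook import *
i6=json.load(open('w6.json')); im=cv2.imread('pics/w6.png')[:,:,::-1].copy()
h=cv2.cvtColor(im,cv2.COLOR_RGB2HSV)
print('P',P,'proj w6',proj('wrist',P,i6))
for c in (410,435,460,485,510,535,550):
    s=h[:150,c,1]; rr=np.nonzero(s<60)[0]; print(c,rr.min() if len(rr) else None, rr[:14].tolist())
tp=lambda x,y:(x/2.4+120,y/2.4+50)
print('top end',theta('top',tp(183,266)),'mid',theta('top',tp(230,266)))
E
```

```text
P [0.65528986 0.03182606 0.1950686 ] proj w6 [377.98169128 139.40175382]
410 1 [1, 2, 3, 113, 114, 115, 116, 117, 118, 119, 120, 121]
435 96 [96, 97, 98, 99, 100, 101, 102, 103, 104, 146, 147, 148, 149]
460 78 [78, 79, 80, 81, 82, 83, 84, 85, 86, 87, 136, 137, 138, 139]
485 60 [60, 61, 62, 63, 64, 65, 66, 67, 68, 69, 70, 125, 126, 127]
510 43 [43, 44, 45, 46, 47, 48, 49, 50, 51, 52, 53, 114, 115, 116]
535 25 [25, 26, 27, 28, 29, 30, 31, 32, 33, 34, 35, 36, 148, 149]
550 0 [0, 1, 2, 3, 4, 5, 6, 10, 11, 12, 13, 14, 15, 16]
top end (np.float64(1.3727902135826289), np.float64(0.10925834981987255)) mid (np.float64(1.3769571809504406), np.float64(0.05536940524058343))
```

Run:
```python
from hook import *
i6=json.load(open('w6.json'))
for p in ((410,117),(460,82.5),(510,48),(535,30.5)): print(p,theta('wrist',p,i6))
t0=1.4
for t,d in ((t0,.022),(t0,.012),(1.1,.011),(.8,.011),(.5,.011),(.25,.011),(0,.011)):
    w,h=wp(t,.06,d); print(t,d,np.round(w,4),'x-heading %.1f'%((h+360)%360))
w,h=wp(t0,.06,.024); h=(h+360)%360; print(h); plan((w[0],w[1],.27),h); plan(w,h)
```

```text
(410, 117) (np.float64(1.4144180702364675), np.float64(0.026074643234908906))
(460, 82.5) (np.float64(1.418617860711334), np.float64(0.06037738484057789))
(510, 48) (np.float64(1.4196401188463192), np.float64(0.08881898579730702))
(535, 30.5) (np.float64(1.4187667748004946), np.float64(0.10134396055077854))
1.4 0.022 [0.6743 0.0862 0.1916] x-heading 1.0
1.4 0.012 [0.6644 0.0861 0.1909] x-heading 1.0
1.1 0.011 [0.6452 0.0862 0.1897] x-heading 16.8
0.8 0.011 [0.6279 0.0816 0.1863] x-heading 33.3
0.5 0.011 [0.613  0.0725 0.1809] x-heading 50.9
0.25 0.011 [0.6035 0.0621 0.1752] x-heading 66.3
0 0.011 [0.5972 0.0498 0.1689] x-heading 82.2
1.0119110029730223
head now 60.1 yaw 1.031 rad; tx 19.34 ty -39.18 tz -2.50 cm; tcp [ 0.4899 -0.3089  0.245 ]
head now 60.1 yaw 1.031 rad; tx 19.34 ty -39.18 tz 5.32 cm; tcp [ 0.4899 -0.3089  0.245 ]
```

Request:
arm_command --moves '[{"tx": 0,"ty": 0,"tz": -0.6,"yaw": 0.1031,"grip": 0},{"tx": 0,"ty": 0,"tz": -0.6,"yaw": 0.1031,"grip": 0},{"tx": 0,"ty": 0,"tz": -0.6,"yaw": 0.1031,"grip": 0},{"tx": 0,"ty": 0,"tz": -0.6,"yaw": 0.1031,"grip": 0},{"tx": 0,"ty": 0,"tz": -0.6,"yaw": 0.1031,"grip": 0},{"tx": 0,"ty": 0,"tz": 0,"yaw": 0.1031,"grip": 0},{"tx": 0,"ty": 0,"tz": 0,"yaw": 0.1031,"grip": 0},{"tx": 0,"ty": 0,"tz": 0,"yaw": 0.1031,"grip": 0},{"tx": 0,"ty": 0,"tz": 0,"yaw": 0.1031,"grip": 0},{"tx": 0,"ty": 0,"tz": 0,"yaw": 0.1031,"grip": 0}]'

```text
time: 29.05
tcp_pos: [0.4894, -0.3085, 0.272]
orientation: [-3.14, -0.02, 0.004]
force: [-0.9, -0.2, -0.2]
finger_gap: 0.0003
grip_force: 0.0
```

Request:
arm_command --moves '[{"tx": 0.8,"ty": -1.7,"tz": 0,"yaw": 0,"grip": 0},{"tx": 1.4,"ty": -2.8,"tz": 0,"yaw": 0,"grip": 0},{"tx": 1.6,"ty": -3.3,"tz": 0,"yaw": 0,"grip": 0},{"tx": 1.6,"ty": -3.3,"tz": 0,"yaw": 0,"grip": 0},{"tx": 1.6,"ty": -3.3,"tz": 0,"yaw": 0,"grip": 0},{"tx": 1.6,"ty": -3.3,"tz": 0,"yaw": 0,"grip": 0},{"tx": 1.6,"ty": -3.3,"tz": 0,"yaw": 0,"grip": 0},{"tx": 1.6,"ty": -3.3,"tz": 0,"yaw": 0,"grip": 0},{"tx": 1.6,"ty": -3.3,"tz": 0,"yaw": 0,"grip": 0},{"tx": 1.6,"ty": -3.3,"tz": 0,"yaw": 0,"grip": 0},{"tx": 1.6,"ty": -3.3,"tz": 0,"yaw": 0,"grip": 0},{"tx": 1.6,"ty": -2.6,"tz": 0,"yaw": 0,"grip": 0},{"tx": 0.9,"ty": -1.7,"tz": 0,"yaw": 0,"grip": 0},{"tx": 0,"ty": 0,"tz": 0,"yaw": 0,"grip": 0},{"tx": 0,"ty": 0,"tz": 0,"yaw": 0,"grip": 0}]'

```text
time: 30.3
tcp_pos: [0.6736, 0.0801, 0.2716]
orientation: [3.141, 0.03, -0.005]
force: [0.4, -0.7, 0.2]
finger_gap: 0.0002
grip_force: 0.0
```

Run:
```python
from hook import *
w,h=wp(1.418,.06,.024); plan(w,h)
print('gap',r.observe()['finger_gap'])
s=r.read_camera('top'); sat(s,185,245,145,178); print(proj('top',P),proj('top',P+.115*adir(1.418)))
```

```text
head now 1.1 yaw 0.018 rad; tx 0.38 ty -0.58 tz 7.99 cm; tcp [0.6736 0.0801 0.2716]
gap 0.0002175338551334719
cols 185 245
145 .+####++....o#D#DDDDDooD######DD........oD+#################
146 .+.++.+.....D########o.D#######D........oDD#################
147 ############D########o.D#######D........ooD#################
148 ##DDDDDDDDDDD########ooD#######D........oDD#################
149 ............o########o.D#######D........oD++################
150 .............D##D##D#o..D#DDDDDD........oo...++#############
151 ..............o.ooooo...................oo.......++#########
152 ........................................oo............+++###
153 ........................................oD................++
154 ........................................oD..................
155 .........................................oo.................
156 .........................................oo..+###+..........
157 .........................................oo+######+.........
158 ................................++.......oD+########+.......
159 .........................................oo##########.......
16
[... 523 characters left out ...]
........................................oo.................
169 ..........++++++++++++DDDDDDDDDDD+.......oo.................
170 +++++D#############################D#DDDDDDo................
171 #########################################DDDo...............
172 ######################################DD#DD#D...............
173 ###################################D###D#DDDD...............
174 ##############DDDDDDDoDDDDDD###DDDDoDDDDDD#DD...............
175 D##DDDDD.++D......................o..oooD##DD...............
176 ........................................ooooo...............
177 ........................................ooo.................
[235.22526352 161.00509699] [194.07898154 158.83929537]
```

Request:
arm_command --moves '[{"tx": 0.4,"ty": -0.6,"tz": 1,"yaw": 0,"grip": 0},{"tx": 0,"ty": 0,"tz": 2,"yaw": 0,"grip": 0},{"tx": 0,"ty": 0,"tz": 2,"yaw": 0,"grip": 0},{"tx": 0,"ty": 0,"tz": 1.5,"yaw": 0,"grip": 0},{"tx": 0,"ty": 0,"tz": 0.8,"yaw": 0,"grip": 0},{"tx": 0,"ty": 0,"tz": 0.7,"yaw": 0,"grip": 0},{"tx": 0,"ty": 0,"tz": 0,"yaw": 0,"grip": 0},{"tx": 0,"ty": 0,"tz": 0,"yaw": 0,"grip": 0}]'

```text
time: 31.02
tcp_pos: [0.678, 0.0853, 0.1942]
orientation: [-3.141, -0.027, -0.001]
force: [-0.3, 0.3, 0.4]
finger_gap: 0.0006
grip_force: 0.0
```

Run:
```python
from hook import *
# cumulative small steps: print relative tool-frame moves between waypoints assuming shift-then-turn rows
ts=[1.418,1.3,1.1,.9,.7,.5,.35,.2,.1,0]
p,R=pose(); print(p,r.observe()['force']); h=np.degrees(np.arctan2(R[1,0],R[0,0]))
for t in ts:
    w,hn=wp(t,.06,.011); a=np.radians(h); x=np.array([np.cos(a),np.sin(a),0]); y=np.array([np.sin(a),-np.cos(a),0]); d=w-p
    print(t,'tx %.2f ty %.2f tz %.2f yaw %.3f'%(d@x*100,d@y*100,-d[2]*100,np.radians(h-hn))); p,h=w,hn
im=r.read_camera('wrist'); i=r.camera_info('wrist'); cv2.imwrite('pics/w20.png',im[:,:,::-1])
m=(cv2.cvtColor(im,cv2.COLOR_RGB2HSV)[:,:,1]<60)
print([np.round(proj('wrist',P+k*adir(1.418),i)).tolist() for k in(0,.03,.06,.09,.115)])
for y in range(150,290,4): print(y,''.join('#' if v else '.' for v in m[y,200:380:2]))
```

```text
[0.67795915 0.08530598 0.19415725] [-0.33933458  0.33503254  0.43929799]
1.418 tx -1.35 ty -0.08 tz 0.34 yaw 0.016
1.3 tx -0.71 ty -0.08 tz 0.01 yaw -0.107
1.1 tx -1.21 ty -0.09 tz 0.10 yaw -0.185
0.9 tx -1.20 ty -0.09 tz 0.20 yaw -0.191
0.7 tx -1.18 ty -0.09 tz 0.30 yaw -0.198
0.5 tx -1.15 ty -0.09 tz 0.38 yaw -0.207
0.35 tx -0.85 ty -0.09 tz 0.33 yaw -0.160
0.2 tx -0.83 ty -0.10 tz 0.36 yaw -0.164
0.1 tx -0.55 ty -0.08 tz 0.25 yaw -0.111
0 tx -0.55 ty -0.08 tz 0.26 yaw -0.111
[[353.0, 270.0], [318.0, 279.0], [277.0, 290.0], [232.0, 302.0], [189.0, 313.0]]
150 ....................######################################################################
154 ....................######################################################################
158 ....................######################################################################
162 ...................#######################################################################
166 ...................#######################################################################
170 ...................######################################
[... 2088 characters left out ...]
....#################..............
262 .............................###########.############......########################.......
266 .............................###########.############......##########################.....
270 ............................############.############.......#########################.....
274 ............................############..############.........######################.....
278 ...........................#############..############....##########################......
282 ...........................#############..#########################.........######........
286 ########################################.########################################.........
```

Request:
arm_command --moves '[{"tx": -0.7,"ty": -0.04,"tz": 0.17,"yaw": 0,"grip": 0},{"tx": -0.65,"ty": -0.04,"tz": 0.17,"yaw": 0,"grip": 0},{"tx": -0.71,"ty": -0.08,"tz": 0.01,"yaw": -0.09,"grip": 0},{"tx": -0.6,"ty": -0.05,"tz": 0.05,"yaw": -0.092,"grip": 0},{"tx": -0.6,"ty": -0.05,"tz": 0.05,"yaw": -0.092,"grip": 0},{"tx": -0.6,"ty": -0.05,"tz": 0.1,"yaw": -0.096,"grip": 0},{"tx": -0.6,"ty": -0.05,"tz": 0.1,"yaw": -0.096,"grip": 0},{"tx": -0.59,"ty": -0.05,"tz": 0.15,"yaw": -0.099,"grip": 0},{"tx": -0.59,"ty": -0.05,"tz": 0.15,"yaw": -0.099,"grip": 0},{"tx": -0.58,"ty": -0.05,"tz": 0.19,"yaw": -0.103,"grip": 0},{"tx": -0.58,"ty": -0.05,"tz": 0.19,"yaw": -0.103,"grip": 0},{"tx": 0,"ty": 0,"tz": 0,"yaw": 0,"grip": 0},{"tx": 0,"ty": 0,"tz": 0,"yaw": 0,"grip": 0}]'

```text
time: 32.15
tcp_pos: [0.614, 0.0707, 0.1813]
orientation: [2.839, 1.344, 0.002]
force: [1.0, 0.0, -0.6]
finger_gap: 0.0001
grip_force: 0.0
```

```bash
cat > hk.py <<'E'
from hook import *
def go(ts,d=.011,rho=.06):
    p,R=pose(); print(np.round(p,4),np.round(r.observe()['force'],1)); h=np.degrees(np.arctan2(R[1,0],R[0,0]))
    for t in ts:
        w,hn=wp(t,rho,d); a=np.radians(h); x=np.array([np.cos(a),np.sin(a),0]); y=np.array([np.sin(a),-np.cos(a),0]); D=w-p
        print(t,'tx %.2f ty %.2f tz %.2f yaw %.3f'%(D@x*100,D@y*100,-D[2]*100,np.radians(h-hn))); p,h=w,hn
E
python3 - <<'E'
from hk import *
go([.5,.35,.2,.1,0,-.05])
m=cv2.cvtColor(r.read_camera('side'),cv2.COLOR_RGB2HSV)
for t in (.5,1.418): print(t,[np.round(proj('side',P+k*adir(t))).tolist() for k in(0,.06,.115)])
for y in range(96,165,2): print(y,''.join('#' if v<50 else '.' for v in m[y,255:335,1]))
E
```

```text
[0.614  0.0707 0.1813] [ 1.   0.  -0.6]
0.5 tx 0.08 ty -0.18 tz 0.04 yaw -0.004
0.35 tx -0.85 ty -0.09 tz 0.33 yaw -0.160
0.2 tx -0.83 ty -0.10 tz 0.36 yaw -0.164
0.1 tx -0.55 ty -0.08 tz 0.25 yaw -0.111
0 tx -0.55 ty -0.08 tz 0.26 yaw -0.111
-0.05 tx -0.27 ty -0.05 tz 0.13 yaw -0.056
0.5 [[310.0, 140.0], [288.0, 135.0], [268.0, 130.0]]
1.418 [[310.0, 140.0], [300.0, 121.0], [291.0, 104.0]]
96 .###.####...................##############......##########..###########.........
98 .#######...........................................###################..........
100 ..#####....................................................###########..........
102 ...#####.....................................................#.#######..........
104 ...###.........#..#..##.........................................................
106 ...###..........................................................####............
108 ................................................................####...........#
110 ..................................#...........................#####...##########
112 ........................
[... 1566 characters left out ...]
.......#############
150 ...............#####................................................############
152 .............######..................................................###########
154 ...............#.....................................................###########
156 ......................................................................##########
158 .......................................................................#########
160 .......................................................................#########
162 ........................................................................########
164 .........................................................................#######
```

Request:
arm_command --moves '[{"tx": -0.36,"ty": -0.1,"tz": 0.18,"yaw": -0.08,"grip": 0},{"tx": -0.42,"ty": -0.1,"tz": 0.18,"yaw": -0.082,"grip": 0},{"tx": -0.42,"ty": -0.1,"tz": 0.18,"yaw": -0.082,"grip": 0},{"tx": -0.42,"ty": -0.1,"tz": 0.18,"yaw": -0.082,"grip": 0},{"tx": 0,"ty": 0,"tz": 0,"yaw": 0,"grip": 0},{"tx": 0,"ty": 0,"tz": 0,"yaw": 0,"grip": 0}]'

```text
time: 32.7
tcp_pos: [0.602, 0.0593, 0.1735]
orientation: [2.585, 1.786, 0.001]
force: [0.2, 0.3, 0.4]
finger_gap: 0.0004
grip_force: 0.0
```

Run:
```python
from hk import *
go([.2,.1,0,-.05])
s=r.read_camera('side')
for t in (.2,0): print(t,[np.round(proj('side',P+k*adir(t))).tolist() for k in(0,.06,.115)])
sat(s,255,320,126,160)
```

```text
[0.602  0.0593 0.1735] [0.2 0.3 0.4]
0.2 tx 0.04 ty -0.02 tz -0.05 yaw -0.004
0.1 tx -0.55 ty -0.08 tz 0.25 yaw -0.111
0 tx -0.55 ty -0.08 tz 0.26 yaw -0.111
-0.05 tx -0.27 ty -0.05 tz 0.13 yaw -0.056
0.2 [[310.0, 140.0], [288.0, 141.0], [268.0, 142.0]]
0 [[310.0, 140.0], [289.0, 145.0], [269.0, 150.0]]
cols 255 320
126 ..............................####+###+....................######
127 ..............................+###+###+....................+#####
128 ..............................###++###+.....................#####
129 ..............................###++###+.....................+####
130 ..............................+###+###+.....................+####
131 ..............................###++###+......................####
132 ..............................###++###+......................+###
133 ..............................###++###+......................+###
134 ..............................+##++###+.......................###
135 ..............................###++###+.......................+##
136 ..............................+##++###+........................##
137 ........
[... 897 characters left out ...]

150 ..............+###++.............................................
151 .............+#####+.............................................
152 ............++###+++.............................................
153 .............++#++...............................................
154 ..............+++................................................
155 ..............++.................................................
156 ...............+.................................................
157 .................................................................
158 .................................................................
159 .................................................................
```

The side map shows the arm across to the eye with the bent end entering the loop, at θ about 0.15. I push it home.

Request:
arm_command --moves '[{"tx": -0.25,"ty": -0.05,"tz": 0.14,"yaw": -0.056,"grip": 0},{"tx": -0.27,"ty": -0.05,"tz": 0.13,"yaw": -0.056,"grip": 0},{"tx": -0.27,"ty": -0.04,"tz": 0.13,"yaw": -0.056,"grip": 0},{"tx": -0.2,"ty": -0.04,"tz": 0.1,"yaw": -0.04,"grip": 0},{"tx": 0,"ty": 0,"tz": 0,"yaw": 0,"grip": 0},{"tx": 0,"ty": 0,"tz": 0,"yaw": 0,"grip": 0}]'

```text
time: 33.25
tcp_pos: [0.5979, 0.0517, 0.1691]
orientation: [-2.383, -2.047, -0.004]
force: [0.2, 7.2, 3.5]
finger_gap: 0.0003
grip_force: 3.9
```

Run:
```python
from hk import *
go([.05,0,-.05,-.1])
s=r.read_camera('side')
sat(s,260,315,136,160)
```

```text
[0.5979 0.0517 0.1691] [0.2 7.2 3.5]
0.05 tx 0.07 ty 0.01 tz -0.11 yaw 0.040
0 tx -0.27 ty -0.05 tz 0.13 yaw -0.056
-0.05 tx -0.27 ty -0.05 tz 0.13 yaw -0.056
-0.1 tx -0.27 ty -0.05 tz 0.13 yaw -0.056
cols 260 315
136 ........................+#####+##+.....................
137 ........................+####++##+................+++..
138 ........................+####++##+...............+++++.
139 ........................+####++##+...........++++#+++++
140 ........................+####++##+........++++####+++++
141 ........................++###++###...+++#+#+#######+##+
142 ........................++###++###########++#####+#####
143 .........................+############+++..++####++####
144 .........................+######++++........+####+#####
145 ......................++++###+++............++#########
146 ...................++++++++.+...............++########+
147 ..............++++++++++.....................++###+###+
148 ............++#++++...........................++++++++.
149 ...........++##+................................+++....
150 .........+####++.......................................
151 ........+#####+........................................
152 .......+######+........................................
153 ........++###+.........................................
154 .........+#+#+.........................................
155 .........+++++.........................................
156 ..........+.++.........................................
157 .............+.........................................
158 .......................................................
159 .......................................................
```

The force of 7 N shows it is against the stop. I back off, lift, and verify.

Request:
arm_command --moves '[{"tx": 0.5,"ty": 0,"tz": -0.25,"yaw": 0,"grip": 0},{"tx": 1,"ty": 0,"tz": -0.5,"yaw": 0,"grip": 0},{"tx": 1,"ty": 0,"tz": -2,"yaw": 0,"grip": 0},{"tx": 1,"ty": 0,"tz": -3,"yaw": 0,"grip": 0},{"tx": 0,"ty": 0,"tz": -4,"yaw": 0,"grip": 0},{"tx": -1,"ty": 0,"tz": -2,"yaw": 0,"grip": 0},{"tx": -3,"ty": 0,"tz": 0,"yaw": 0,"grip": 0},{"tx": -4,"ty": 0,"tz": 0,"yaw": 0,"grip": 0},{"tx": -3,"ty": 0,"tz": 0,"yaw": 0,"grip": 0},{"tx": -1,"ty": 0,"tz": 0,"yaw": 0,"grip": 0},{"tx": 0,"ty": 0,"tz": 0,"yaw": 0,"grip": 0},{"tx": 0,"ty": 0,"tz": 0,"yaw": 0,"grip": 0}]'

```text
time: 34.3
tcp_pos: [0.5849, -0.0332, 0.2859]
orientation: [-2.382, -2.048, -0.0]
force: [0.4, 0.2, -0.1]
finger_gap: 0.0005
grip_force: 0.0
```

Run:
```python
from hk import *
from ang import mask
i=r.camera_info('wrist'); im=r.read_camera('wrist'); cv2.imwrite('pics/w30.png',im[:,:,::-1]); o=r.observe(); print(o['time'],o['tcp_pos'],o['force'])
q=[proj('wrist',P+k*adir(0.),i) for k in(0,.03,.06,.09,.115)]; print(np.round(q).tolist(), 'eye',proj('wrist',E,i))
m=mask(im); x0,x1=int(min(a[0] for a in q))-30,int(max(a[0] for a in q))+25; y0,y1=int(min(a[1] for a in q))-30,int(max(a[1] for a in q))+35
print(x0,x1)
for y in range(max(y0,0),min(y1,420),2): print(y,''.join('#' if v else '.' for v in m[y,max(x0,0):min(x1,560):2]))
```

```text
34.35 [ 0.58496773 -0.03262177  0.28577535] [ 0.63927682 -0.11211107  0.50019636]
[[346.0, 128.0], [314.0, 128.0], [281.0, 129.0], [249.0, 129.0], [222.0, 129.0]] eye [223.10904316 136.37871924]
192 371
97 .......................................#..................................................
99 ..........................................................................................
101 ...........................................................................###............
103 ........................................................................#########.........
105 .......................................................................###########........
107 ........................................#............................##############.......
109 ........................................#............................##############.......
111 ........................................#...........................################......
113 ........................................#...........................################......
115 ........................................
[... 1630 characters left out ...]
................................###
151 #...............##......................#..............................................###
153 ##..............##......................#..............................................###
155 ##..............##......................#.............................................####
157 ##......................................#.............................................####
159 ##......................................#.............................................####
161 ##......................................#.............................................####
163 ##......................................#.............................................####
```

Run:
```python
from hk import *
im=cv2.imread('pics/w30.png')[:,:,::-1].copy(); i=r.camera_info('wrist')
s=cv2.cvtColor(im,cv2.COLOR_RGB2HSV)[:,:,1].astype(float)
c=np.r_[np.arange(245,268),np.arange(278,315)]; ys=[]
for k in c: v=s[118:145,k]; w=np.clip(np.median(v)-v-20,0,None); ys.append((w*np.arange(118,145)).sum()/w.sum())
m=np.polyfit(c,ys,1); print(m,np.polyval(m,[250,310]))
o=[]
for x in(245,315):
    R0,d=ray('wrist',(x,np.polyval(m,x)),i); X=R0+d*((P-R0)@nz)/(d@nz); o.append(((X-P)@left,(X-P)@up))
(a,b),(c2,d2)=o; print(o,'theta from slope',np.arctan2(b-d2,a-c2))
print([(np.round(d['box']).tolist(),round(d['conf'],2)) for d in (r.read_camera('top') is not None and r.recognise('top','driver_grip'))], proj('top',(.4908,-.3063,.014)))
for t,n in (('glaze_jar','top'),('bisque_bowl','top'),('glaze_brush','top')): print(t,[(np.round(d['box']).tolist(),round(d['conf'],2)) for d in r.recognise(n,t)][:1])
```

```text
[-3.12451741e-03  1.31335464e+02] [130.55433484 130.36686379]
[(np.float64(0.0939901490665873), np.float64(-0.0008063070091907541)), (np.float64(0.029043108462456113), np.float64(-0.001454447365883895))] theta from slope 0.009979189747049439
[([402.0, 170.0, 37.0, 42.0], 0.89), ([334.0, 217.0, 30.0, 20.0], 0.83), ([364.0, 256.0, 51.0, 21.0], 0.53)] [349.6950371  224.66908151]
glaze_jar [([358.0, 150.0, 30.0, 24.0], 0.83)]
bisque_bowl [([306.0, 262.0, 33.0, 32.0], 0.95)]
glaze_brush [([120.0, 200.0, 18.0, 46.0], 0.95)]
```

The hook angle is about 0.01, its bent end is through the square loop, the driver is on the bench and the bystanders are unmoved. The robot touches nothing, so I hand in.

```bash
python3 -c "
from station import r
print(r.close_job())"
```

```text
the job is handed in; nothing more can be done
None
```

The job is done and handed in; the station gave no verdict: the eye was levered square (about −0.05 rad), the screwdriver lies released on the bench, the hook sits home in the eye (about 0.01 rad), and the jar, bowl and brush were not moved.

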